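Take a twist-lock hook apart at the utensil rail

ROBOT

A 6-joint arm with a two-finger parallel gripper is mounted at the origin on a cart in front of the work surface, level with it; the furniture and walls round the work are solid. World frame = base frame: x ahead of the robot, y to its left, z up, the work surface at z = 0. Lengths are in m, angles in rad, forces in N, time in s.
With the tool pointing down it reaches from about 0.4 to 0.825 m from the base axis. Payload 7 kg.
Tool frame: the origin (TCP) lies on the mounting face of the last link; the fingertips stand 178 mm ahead of it and the grasp point (between the pads) lies arm.grip_depth ahead of it (arm.grip_depth is the distance from the TCP to the grasp point, in m); z points along the fingers, y is the direction in which the jaws open and shut (so a half turn about z gives the same grasp; the last joint's range is limited). The gripper opens to 88 mm and grips with 3 to 60 N. Pads are 19 mm wide; open, the fingers measure 130 mm over their backs; the gripper's body (78 mm by 193 mm) begins 47 mm behind the grasp point.
Start: joints at [-1.059, 0.359, 0.012, 0, -1.224, -0.288], TCP at [0.15, -0.658, 0.405] pointing down, gripper open.
Joint ranges: [-3.07, 3.07], [-1.43, 2.12], [-1.02, 1.25], [-3.03, 1.67], [-3.05, -0], [-3.03, 3.03]. Speed limits (rad/s): [2.39, 2.39, 3.01, 3.14, 3.14, 3.14].

INTERFACE

Orientations are given as [roll, pitch, yaw] about the fixed x, y, z axes, in that order (R = Rz(yaw) Ry(pitch) Rx(roll)).
In Python, from station import arm gives the robot as it stands.
- The arm moves only by the tool carry_out, never from a script. Its argument "targets" is a list that holds one entry, the list of rows, each a list of 7 numbers: the turn, a rotation vector about the tool's x, y, z in units of 8 degrees (1.0 is 8 degrees), then the shift along the tool's x, y, z in units of 2.5 cm (1.0 is 2.5 cm), then the opening, from -1 (shut) to 1 (fully open). A call has 1 to 20 rows; each row shifts and turns the commanded pose from where the row before left it, along the tool's axes as they then stand; what a row does not reach is not made up. A row lasts 1/8 s, in which the tool goes at most 62.5 mm and 10.7 degrees, less where a joint would pass 70% of its speed; a pose out of reach is approached as far as the arm can. A call with a number of a shift or a turn outside -1 to 1 is refused whole. A call with a gripper value outside its range is refused whole. The fingers move at their own pace and stop on an object; "squeeze" is the grip in N (left out, the last holds). Time passes only in rows, so rows that do not move let the fingers close. It gives the time, the measured TCP pose, the force and the opening at its end, in the units of the state.
- arm.get_state(): the state, without advancing time (a new reading comes with each control period).
- arm.grab_frame(name): name is "scene" or "top" or "wrist"; returns (picture, depth): 400x640x3 uint8, red, green, blue; 400x640 float32, m along the optical axis (not along the pixel's ray), 0 where there is no reading.
- arm.camera_model(name): a dict with "camera_matrix" (3x3 intrinsics, pixels), "world_from_camera" (4x4, takes a point from camera to world coordinates). Camera axes: x right, y down, z forward; pixel columns grow to the right and rows downward; lengths in m; the calibration is good to about 2 mm. A picture is of the moment at which its call begins: read the wrist's pose just before it. camera_model takes no time and is no camera call; for the wrist camera it gives the pose at the moment of the call.
- arm.job_done(): hands the job in, once; it reports no verdict.
Trained networks look in the newest picture that a camera, given by its name, has taken for a name from the list of things; names that differ only in an ending like _2 or _b are one class to them, and where a whole thing is asked for, a point or a joint stands for the part that bears it (a point fixed in the world has none). Each returns a list of dicts, best first, with "conf" (0 to 1); they miss things now and then, are a little off and sometimes report something else, mostly with a low value. They report only what shows in the picture. A call takes as long as a camera call.
- arm.spot_in(camera, query): "point" ([row, column] in pixels, amid what is visible of it).
- arm.landmark_of(camera, query): "point" ([row, column] in pixels: a listed point, or the origin of a listed thing).
The state is a dict: "t": time; "q": joint angles; "qd": joint speeds; "joint_efforts": joint torques, N m; "eef_pos": TCP position; "ee_rot": TCP orientation; "force": force on the tool from outside, world axes, zero at the start; "moment": the same for the moment, N m; "width": finger opening in m.
Only numpy, scipy, OpenCV 4.12 (cv2) and the standard library are available. Lean on these libraries where they do the work, as an engineer would, in place of code of your own. Each camera call takes 0.05 s, during which the arm holds its last target.

TASK

The two-part hook on the utensil rail is to be washed: lift and twist the brass twist-lock hook out of the hanger while the hanger stays on the rail, and lay the brass hook down in the long compartment of the wooden tray. Then take the hanger off the rail and stand it upright on its foot plate in the tray's short compartment. Leave the things standing round about where they are.

Things in the scene. Friction and masses are not known exactly. Their poses are not given: they have to be found in the camera images.
- rail_stand: Utensil rail, fixed. Origin on the worktop below the bar's middle; z up, y along the bar, -x its front (towards the robot). Flat steel bar 24 mm wide (x), 380 mm long, underside 270 mm and top 280 mm above the worktop; posts 14 mm thick at y = +-175 mm on wooden feet 85x30x10 mm; 18 mm balls on the posts.
- hanger: Loose aluminium hanger, 160 g, hooked over the bar. Origin: centre of its foot plate's underside, 221 mm above the worktop, below the bar's middle line; axes as the rail's. Foot plate 52x66x4 mm (x, y, z). A 26 mm wide strap at its front edge (x = -26 to -22 mm) rises to the saddle, a 45x36x4 mm plate lying on the bar. Open at the back. It carries an orange grip fin.
- hanger_saddle (a point): Middle of the saddle's underside, on the bar, 59 mm above the hanger's origin. Two ribs reach 8 mm down beside the bar, front and rear, with 3 mm play. To take the hanger off: lift it 10 to 30 mm (higher, the foot plate meets the bar), then draw it at least 45 mm to the front (-x).
- hanger_fin (a point): Grip point in the middle of the hanger's orange upright fin, 87 mm above the hanger's origin. The fin is 12 mm thick (y), 26 mm long (x) and reaches from 24 mm below this point (saddle top) to 14 mm above it.
- hanger_slot (a point): Centre of the slot on the foot plate's upper face, 4 mm above the hanger's origin. The slot goes through, along the hanger's y, 17 mm wide and 48 mm long. Four orange ridges, 5 mm high, beside it form a seat for the hook's crossbar that lies 60 degrees counter-clockwise (from above) from the slot.
- twist_hook: Loose brass hook, 90 g, hanging through the slot. Origin: centre of its crossbar (round, 40 mm long, 7 mm thick, along y), which lies on the foot plate between the ridges; z up along the shank. Shank 6 mm thick, straight down; wooden sleeve 16 mm thick from z = -158 to -112 mm; below it two small crooks to +x and -x, bottom at z = -175 mm, 48 mm across.
- hook_grip (a point): Middle of the hook's wooden sleeve, 135 mm below its origin, some 93 mm above the worktop. Bar and hanger stand above: grip with the tool leaning back 30 to 40 degrees to the front. To free the hook: lift it 7 to 30 mm, turn it 60 degrees clockwise (from above) until its y is along the slot (within 10 degrees), lower it centred until its origin is 4 mm below the hanger's.
- parts_tray: Wooden tray, fixed, 104 mm (x) by 350 mm (y), 40 mm tall, walls and floor 5 mm thick. Origin on the worktop under its centre. A 5 mm divider, 37 mm tall, across it at y = +62 mm parts the long compartment (y = -170 to +59 mm) from the short one (y = +65 to +170 mm).
- long_bay (a point): Centre of the long compartment's floor, 5 mm above the worktop; 94 mm (x) by 229 mm (y) inside.
- short_bay (a point): Centre of the short compartment's floor, 5 mm above the worktop; 94 mm (x) by 105 mm (y) inside.
- spice_jar: Bystander: spice jar with a mustard-yellow lid, 44 mm wide, 104 mm tall, origin under its centre; stands behind the rail.
- food_tin: Bystander: food tin with a dark blue label, 57 mm wide, 72 mm tall, origin under its centre; stands behind the rail.
- mug: Bystander: small white mug with yellow dots, 63x88 mm, 54 mm tall, origin under its centre; behind the right end of the rail.
- garlic: Bystander: bulb of garlic, 56 mm, origin under its centre; in front of the left end of the rail.
- tumbler: Bystander: clear glass tumbler, 74 mm wide, 82 mm tall, origin under its centre; left of the tray.

How it is judged:
By the outcome, as a careful person would: the job done as asked, in the order asked, and still so for the second after the job is handed in, with the robot touching nothing.
It also fails if it takes over 67 s, if anything falls off the work surface, if the arm or the gripper's body presses on something with over 40 N, if the wrist force passes 120 N, or if a joint passes its speed limit or range.

## Working session

There is one attempt and no reset: what is moved stays moved. The work goes in short steps, Python scripts to look and compute and a tool call to move; the robot and the scene stay as the last step left them, time stands still between calls to the robot, and variables do not carry over. Pictures are saved under pics/ and viewed, and the job is handed in when it is done.

Besides the shell and the picture viewer there is one more tool, called after "Call:" by a JSON object that holds its "op" and its "data". carry_out: Moves the arm, as the interface text tells. Its arguments: {"type":"object","properties":{"targets":{"type":"array"},"squeeze":{"type":"number"}},"required":["targets"]}

```bash
ls; mkdir -p pics
python3 - <<'E'
from station import arm
import cv2
s=arm.get_state(); print({k:s[k] for k in s}); print(arm.grip_depth)
for n in ("scene","top","wrist"):
    p,d=arm.grab_frame(n); cv2.imwrite(f"pics/{n}0.png",p[:,:,::-1])
    m=arm.camera_model(n); print(n,m["camera_matrix"],m["world_from_camera"])
E
```

```text
pics
{'t': 0.0, 'q': array([-1.05888840e+00,  3.59384819e-01,  1.10953765e-02, -3.19630035e-04,
       -1.22409764e+00, -2.88110155e-01]), 'qd': array([ 0.00049513,  0.00104791,  0.00158103,  0.00026259, -0.00058905,
        0.00142585]), 'joint_efforts': array([ 7.57156317e-05, -5.82728899e+01,  2.93047071e+01,  6.99722975e+00,
        7.13873509e-03, -1.38826963e-04]), 'eef_pos': array([ 0.14976997, -0.65799054,  0.40374518]), 'ee_rot': array([ 3.13998208e+00, -1.63948276e-04, -2.91790359e+00]), 'force': array([-0.63309149, -0.06490011,  0.38021528]), 'moment': array([-0.05121441, -0.04293155, -0.05301272]), 'width': 0.08733659344941565}
0.1593
scene [[401.61325587   0.         321.83756243]
 [  0.         401.61325587 197.15255317]
 [  0.           0.           1.        ]] [[ 0.88676806 -0.23808396  0.3961798  -0.0308105 ]
 [-0.46168991 -0.41541854  0.7837537  -1.15478951]
 [-0.02201875 -0.87791997 -0.47830086  0.93484949]
 [ 0.          0.          0.          1.        ]]
top [[411.77910567   0.         319.0612529 ]
 [  0.         411.77910567 196.83158106]
 [  0.           0.           1.        ]] [[ 0.02579951 -0.98513123  0.16985535  0.32704492]
 [-0.99891384 -0.03200019 -0.03386941  0.11280976]
 [ 0.03880122 -0.16879705 -0.98488681  1.62623469]
 [ 0.          0.          0.          1.        ]]
wrist [[307.41917691   0.         321.23843177]
 [  0.         307.41917691 198.01949163]
 [  0.           0.           1.        ]] [[-0.22188821  0.93719422  0.26913308  0.07726805]
 [ 0.97507146  0.21294904  0.06235669 -0.67410007]
 [ 0.0011287   0.2762602  -0.96108222  0.38554753]
 [ 0.          0.          0.          1.        ]]
```

View pics/scene0.png

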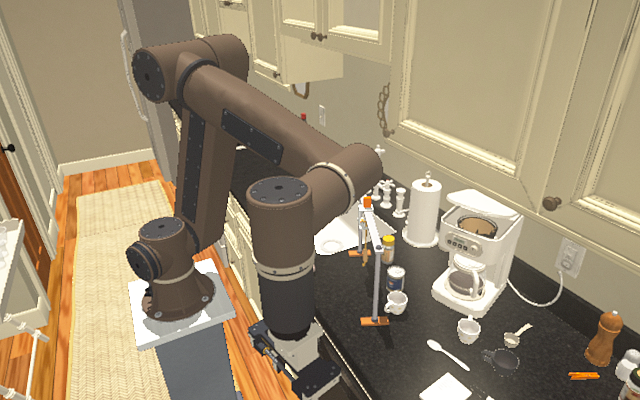

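View pics/top0.png

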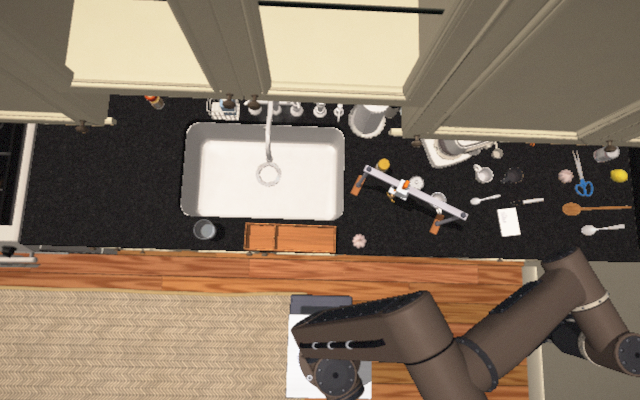

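```bash
cat > h.py <<'E'
from station import arm
import numpy as np, cv2
from scipy.spatial.transform import Rotation as R
def pix2w(n,d,rc,dep=None,m=None):
    m=m or arm.camera_model(n);K=m["camera_matrix"];T=m["world_from_camera"]
    r,c=rc
    if dep is None:
        ri,ci=int(round(r)),int(round(c)); w=d[max(ri-2,0):ri+3,max(ci-2,0):ci+3]; w=w[w>0]; dep=np.median(w) if len(w) else 0
    p=np.array([(c-K[0,2])/K[0,0]*dep,(r-K[1,2])/K[1,1]*dep,dep,1]); return (T@p)[:3]
def ray_z(n,rc,z,m=None):
    m=m or arm.camera_model(n);K=m["camera_matrix"];T=m["world_from_camera"]
    r,c=rc; v=T[:3,:3]@np.array([(c-K[0,2])/K[0,0],(r-K[1,2])/K[1,1],1]); o=T[:3,3]
    return o+v*(z-o[2])/v[2]
def w2pix(n,p,m=None):
    m=m or arm.camera_model(n);K=m["camera_matrix"];T=np.linalg.inv(m["world_from_camera"])
    q=T[:3,:3]@np.asarray(p)+T[:3,3]; return np.array([K[1,1]*q[1]/q[2]+K[1,2],K[0,0]*q[0]/q[2]+K[0,2]])
E
python3 - <<'E'
from h import *
np.set_printoptions(precision=4,suppress=True)
for n in("scene","top"):
    p,d=arm.grab_frame(n)
    np.save(f"{n}0d.npy",d)
    for q in ["rail_stand","hanger","hanger_saddle","hanger_fin","hanger_slot","twist_hook","hook_grip","parts_tray","long_bay","short_bay","spice_jar","food_tin","mug","garlic","tumbler"]:
        for x in arm.landmark_of(n,q)[:2]:
            print(n,q,round(x["conf"],2),np.round(x["point"],1),pix2w(n,d,x["point"]))
print(arm.get_state()["t"])
E
```

```text
scene hanger 0.47 [221.5 366.8] [ 0.5618 -0.284   0.277 ]
scene hanger_saddle 0.75 [208.5 364.8] [ 0.5926 -0.2247  0.2843]
scene hanger_saddle 0.51 [287.6 392.7] [ 0.6391 -0.3376  0.0221]
scene hanger_fin 0.82 [200.3 367. ] [ 0.6008 -0.2233  0.3114]
scene hanger_slot 0.68 [223.7 367.9] [ 0.5572 -0.297   0.2777]
scene twist_hook 0.5 [219.7 367.6] [ 0.5666 -0.2808  0.2803]
scene twist_hook 0.48 [256.  364.2] [ 0.598  -0.2227  0.0925]
scene hook_grip 0.67 [255.6 362.9] [ 0.5956 -0.2182  0.0922]
scene spice_jar 0.73 [260.2 383.6] [ 0.7029 -0.1954  0.017 ]
scene food_tin 0.68 [288.5 393.2] [ 0.6399 -0.3396  0.0194]
scene mug 0.58 [312.7 393.8] [ 0.5811 -0.4235  0.0107]
top rail_stand 0.45 [229.8 208.1] [0.4616 0.4854 0.0114]
top hanger 0.68 [192.3 399.8] [ 0.5834 -0.2037  0.2801]
top hanger_saddle 0.49 [185.3 402.6] [ 0.6042 -0.2094  0.2965]
top hanger_fin 0.74 [183.6 406.1] [ 0.6055 -0.2154  0.3197]
top hanger_fin 0.51 [206.6 438.9] [ 0.5404 -0.3379  0.2718]
top hanger_slot 0.6 [186.8 399.1] [ 0.6014 -0.2007  0.2837]
top hook_grip 0.58 [197.6 392.5] [ 0.6025 -0.2256  0.065 ]
top hook_grip 0.33 [190.9 400.4] [ 0.5878 -0.2053  0.2823]
top parts_tray 0.72 [238.  292.4] [0.4395 0.1573 0.0063]
top long_bay 0.59 [236.7 305.5] [0.4462 0.1062 0.0041]
top long_bay 0.58 [187.4 403.5] [ 0.597  -0.2121  0.2976]
top short_bay 0.72 [237.9 261.7] [0.4366 0.2773 0.004 ]
top spice_jar 0.48 [170.7 378.8] [ 0.6557 -0.1332  0.2783]
top food_tin 0.73 [185.3 409.4] [ 0.6078 -0.2357  0.2829]
top mug 0.57 [204. 435.] [ 0.5481 -0.3233  0.2766]
top mug 0.47 [191.5 399.4] [ 0.5871 -0.2037  0.2746]
top garlic 0.66 [239.9 359.6] [ 0.4368 -0.1017  0.0458]
top garlic 0.26 [187.1 398.6] [ 0.6003 -0.199   0.2835]
top tumbler 0.6 [233.1 208.3] [0.4489 0.4842 0.0092]
1.75
```

Run:
```python
from h import *
np.set_printoptions(precision=4,suppress=True)
import glob
p=cv2.imread("pics/top0.png"); d=np.load("top0d.npy")
m=arm.camera_model("top");K=m["camera_matrix"];T=m["world_from_camera"]
rr,cc=np.mgrid[0:400,0:640]
P=np.stack([(cc-K[0,2])/K[0,0]*d,(rr-K[1,2])/K[1,1]*d,d],-1)@T[:3,:3].T+T[:3,3]
b=(P[...,2]>.27)&(P[...,2]<.29)&(P[...,0]>.45)&(P[...,0]<.72)&(P[...,1]<-.05)&(P[...,1]>-.45)
pts=P[b]; print(len(pts),np.median(pts[:,2]))
box=cv2.minAreaRect((pts[:,:2]*1000).astype(np.float32)); print(box)
(vx,vy,x0,y0)=cv2.fitLine(pts[:,:2].astype(np.float32),cv2.DIST_HUBER,0,.01,.01).ravel(); print(vx,vy,x0,y0,np.degrees(np.arctan2(-vx,vy)))
t=(pts[:,:2]-[x0,y0])@[vx,vy]; print(t.min(),t.max())
# balls
b=(P[...,2]>.29)&(P[...,0]>.45)&(P[...,0]<.72)&(P[...,1]<-.05)&(P[...,1]>-.45)
pts=P[b]; print(pts[:40], len(pts))
# tray
w=(P[...,2]>.032)&(P[...,2]<.05)&(P[...,0]>.36)&(P[...,0]<.52)&(P[...,1]<.36)&(P[...,1]>-.05)
pts=P[w];print(len(pts),cv2.minAreaRect((pts[:,:2]*1000).astype(np.float32)))
c=cv2.resize(p[140:260,170:490],None,fx=2.5,fy=2.5,interpolation=cv2.INTER_CUBIC); cv2.imwrite("pics/c1.png",c)
p=cv2.imread("pics/scene0.png")
c=cv2.resize(p[180:340,310:440],None,fx=3.7,fy=3.7,interpolation=cv2.INTER_CUBIC); cv2.imwrite("pics/c2.png",c)
```

```text
859 0.2793212526533233
((583.0051879882812, -255.49229431152344), (378.053466796875, 45.60360336303711), 63.39064407348633)
0.4157257 0.90949005 0.58663297 -0.2565284 -24.565025
-0.19023897516302654 0.18840625332479552
[[ 0.719  -0.0932  1.0877]
 [ 0.7172 -0.0936  1.0903]
 [ 0.7158 -0.0943  1.0924]
 [ 0.7132 -0.0944  1.0961]
 [ 0.712  -0.0952  1.0978]
 [ 0.7111 -0.0961  1.0992]
 [ 0.7083 -0.0959  1.1032]
 [ 0.7086 -0.0975  1.1028]
 [ 0.7083 -0.0988  1.1033]
 [ 0.7072 -0.0996  1.1049]
 [ 0.7071 -0.1009  1.1051]
 [ 0.703  -0.1     1.1109]
 [ 0.7039 -0.1019  1.1098]
 [ 0.7018 -0.1021  1.1127]
 [ 0.6993 -0.102   1.1163]
 [ 0.7    -0.1038  1.1154]
 [ 0.6988 -0.1044  1.1172]
 [ 0.698  -0.1053  1.1184]
 [ 0.6996 -0.109   1.1164]
 [ 0.6986 -0.1097  1.1179]
 [ 0.7057 -0.1154  1.1083]
 [ 0.7063 -0.1172  1.1075]
 [ 0.7048 -0.1176  1.1097]
 [ 0.7075 -0.1207  1.1061]
 [ 0.7054 -0.1208  1.109 ]
 [ 0.7058 -0.1224  1.1087]
 [ 0.7073 -0.1248  1.1067]
 [ 0.7067 -0.1258  1.1076]
 [ 0.7055 -0.1264  1.1094]
 [ 0.7057 -0.1279  1.1092]
 [ 0.7061 -0.1296  1.1088]
 [ 0.7069 -0.1314  1.1078]
 [ 0.7069 -0.1329  1.1078]
 [ 0.7062 -0.1338  1.1089]
 [ 0.7058 -0.1349  1.1096]
 [ 0.7043 -0.1353  1.1118]
 [ 0.7058 -0.1377  1.1098]
 [ 0.7071 -0.1399  1.1081]
 [ 0.7063 -0.1408  1.1094]
 [ 0.7055 -0.1417  1.1105]] 24495
335 ((441.1035461425781, 164.5054168701172), (349.62872314453125, 104.36905670166016), 89.5107421875)
```

View pics/c1.png

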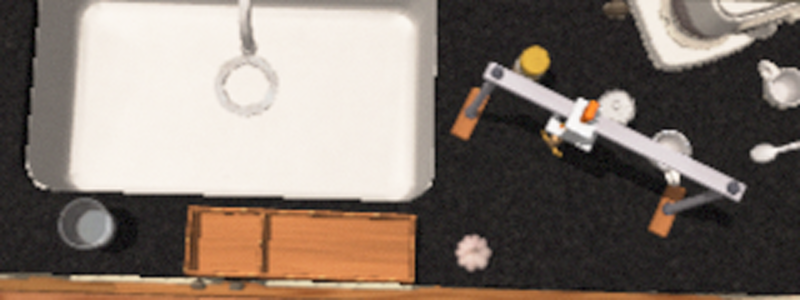

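View pics/c2.png

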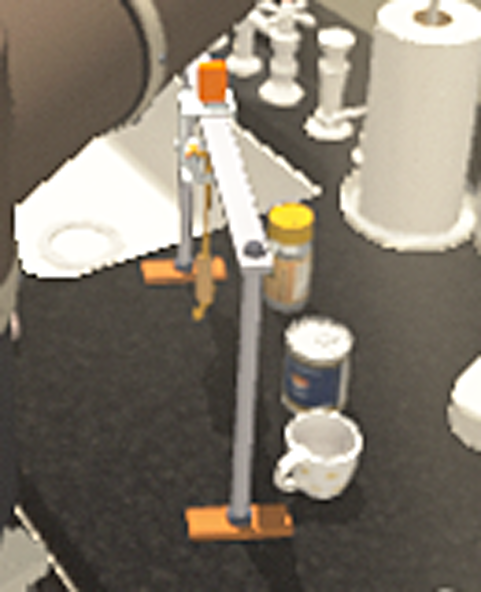

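```bash
cat >> h.py <<'E'
def Rt(psi,tau):
    "heading psi, tilt tau (rad): tool z fwd-down, tool x back"
    h=np.array([np.cos(psi),np.sin(psi),0]);u=np.array([0,0,1.])
    z=h*np.sin(tau)-u*np.cos(tau); x=-(h*np.cos(tau)+u*np.sin(tau)); y=np.cross(z,x)
    return np.stack([x,y,z],1)
def plan(p0,R0,p1,R1,N,grip=False):
    "TCP poses -> per-row constants"
    w=R.from_matrix(R0.T@R1).as_rotvec()/N
    S=sum(R0@R.from_rotvec(w*k).as_matrix() for k in range(N))
    s=np.linalg.solve(S,np.asarray(p1)-p0)
    row=np.r_[w/np.radians(8),s/.025]
    print("N",N,"row",np.round(row,3).tolist(), "TCP->",np.round(p1,4), "shiftmm/row",round(np.linalg.norm(s)*1e3,1),"deg/row",round(np.degrees(np.linalg.norm(w)),2))
    return row
def cur():
    s=arm.get_state(); return s["eef_pos"],R.from_euler("xyz",s["ee_rot"]).as_matrix(),s
GD=arm.grip_depth
def goto(g1,R1,N,start=None):
    p,Rm,s=cur() if start is None else start
    return plan(p,Rm,np.asarray(g1)-R1[:,2]*GD*-0-R1[:,2]*GD,R1,N)
E
python3 - <<'E'
from h import *
np.set_printoptions(precision=4,suppress=True)
print([a for a in dir(arm) if a[0]!="_"])
d=np.load("top0d.npy")
m=arm.camera_model("top");K=m["camera_matrix"];T=m["world_from_camera"]
rr,cc=np.mgrid[0:400,0:640]
P=np.stack([(cc-K[0,2])/K[0,0]*d,(rr-K[1,2])/K[1,1]*d,d],-1)@T[:3,:3].T+T[:3,3]
o=np.array([.5866,-.2565]);v=np.array([.4157,.9095]);n=np.array([.9095,-.4157])
t=(P[...,:2]-o)@v; u=(P[...,:2]-o)@n
b=(P[...,2]>.272)&(P[...,2]<.286)&(abs(u)<.03)&((abs(t+.06)<.09)|(abs(t-.13)<.055))
pts=P[b][:,:2]; l=cv2.fitLine(pts.astype(np.float32),cv2.DIST_HUBER,0,.001,.001).ravel();print(len(pts),l,np.degrees(np.arctan2(-l[0],l[1])))
v=l[:2]/np.linalg.norm(l[:2]);n=np.array([v[1],-v[0]]);o=l[2:]
t=(P[...,:2]-o)@v; u=(P[...,:2]-o)@n
e=(P[...,2]>.268)&(P[...,2]<.305)&(abs(u)<.012); print(t[e].min(),t[e].max(), o+v*(t[e].min()+t[e].max())/2, u[b].min(),u[b].max())
f=(P[...,2]>.295)&(P[...,2]<.34)&(abs(u)<.04)&(abs(t)<.2); print(f.sum(),P[f])
s=(P[...,2]>.2815)&(P[...,2]<.295)&(abs(u)<.04)&(abs(t)<.15);print(s.sum(),t[s].mean(),u[s].mean(),P[s].mean(0))
E
```

```text
['Unreachable', 'camera_model', 'get_state', 'grab_frame', 'grip_depth', 'job_done', 'landmark_of', 'spot_in']
610 [ 0.4178  0.9086  0.5906 -0.2501] -24.692661
-0.19772144077858345 0.553393583954515 [ 0.6649 -0.0885] -0.023907546187586573 0.01884266392344045
38 [[ 0.6178 -0.2188  0.3186]
 [ 0.6177 -0.2218  0.3195]
 [ 0.6151 -0.2162  0.3154]
 [ 0.6146 -0.2189  0.318 ]
 [ 0.6151 -0.2227  0.3161]
 [ 0.615  -0.2257  0.3172]
 [ 0.6118 -0.2131  0.3146]
 [ 0.6109 -0.2152  0.3193]
 [ 0.6107 -0.2182  0.3206]
 [ 0.6103 -0.2208  0.3231]
 [ 0.6113 -0.2252  0.319 ]
 [ 0.6121 -0.2141  0.2971]
 [ 0.6076 -0.2121  0.3183]
 [ 0.6066 -0.2141  0.3238]
 [ 0.6069 -0.2177  0.3226]
 [ 0.6077 -0.2217  0.3195]
 [ 0.6055 -0.2103  0.3121]
 [ 0.6033 -0.211   0.3228]
 [ 0.604  -0.215   0.3201]
 [ 0.6037 -0.2177  0.3223]
 [ 0.6034 -0.2205  0.3241]
 [ 0.605  -0.2105  0.2977]
 [ 0.5998 -0.2076  0.3231]
 [ 0.6018 -0.213   0.3145]
 [ 0.6002 -0.2144  0.3222]
 [ 0.601  -0.2184  0.3193]
 [ 0.6002 -0.2088  0.3046]
 [ 0.5976 -0.2088  0.3181]
 [ 0.5968 -0.2111  0.3222]
 [ 0.5967 -0.2141  0.3232]
 [ 0.598  -0.2189  0.3174]
 [ 0.5963 -0.2081  0.3073]
 [ 0.5949 -0.2096  0.3147]
 [ 0.5945 -0.2123  0.3172]
 [ 0.5946 -0.2155  0.3174]
 [ 0.5953 -0.2109  0.2958]
 [ 0.5951 -0.2138  0.2973]
 [ 0.5945 -0.2163  0.3008]]
182 0.011954752550373628 -0.0029651518773214027 [ 0.5929 -0.238   0.2837]
```

View pics/wrist0.png

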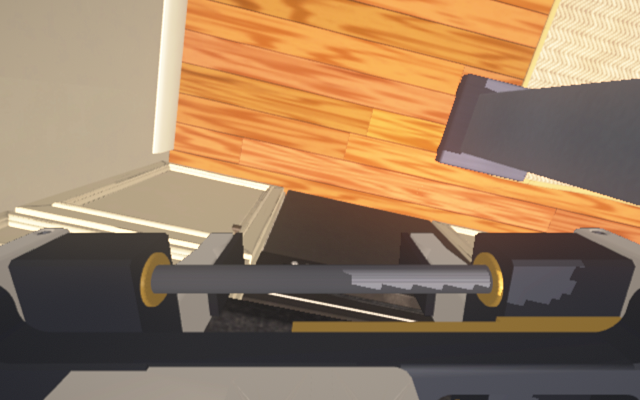

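Run:
```python
from h import *
psi=np.radians(-24.7);R1=Rt(psi,np.radians(60)); g=np.array([.605,-.2155,.13])-.12*R1[:,2]
goto(g,R1,20)
```

```text
N 20 row [0.123, -0.361, 0.212, -0.249, 1.172, 0.376] TCP-> [ 0.3852 -0.1144  0.2696] shiftmm/row 31.4 deg/row 3.49
```

```bash
cat >> h.py <<'E'
def sim(row,N,start=None):
    p,Rm,s=start or cur(); row=np.asarray(row,float)
    for k in range(N):
        p=p+Rm@(row[3:6]*.025); Rm=Rm@R.from_rotvec(row[:3]*np.radians(8)).as_matrix()
        if k%4==3: print(k,"tcp",np.round(p,3),"grip",np.round(p+Rm[:,2]*GD,3))
    return p,Rm,None
E
python3 - <<'E'
from h import *
psi=np.radians(-24.7);R1=Rt(psi,np.radians(60)); g=np.array([.605,-.2155,.13])-.12*R1[:,2]
r=goto(g,R1,24); sim(r,24)
E
```

```text
N 24 row [0.102, -0.301, 0.177, -0.204, 0.977, 0.313] TCP-> [ 0.3852 -0.1144  0.2696] shiftmm/row 26.2 deg/row 2.91
3 tcp [ 0.154 -0.559  0.373] grip [ 0.182 -0.563  0.216]
7 tcp [ 0.173 -0.461  0.341] grip [ 0.227 -0.472  0.192]
11 tcp [ 0.207 -0.366  0.313] grip [ 0.285 -0.387  0.175]
15 tcp [ 0.255 -0.276  0.29 ] grip [ 0.354 -0.308  0.168]
19 tcp [ 0.315 -0.192  0.275] grip [ 0.43  -0.236  0.173]
23 tcp [ 0.385 -0.114  0.27 ] grip [ 0.511 -0.172  0.19 ]
```

Call:
{"op": "carry_out", "data": {"targets": [[[0.1,-0.3,0.18,-0.2,0.98,0.31,0],[0.1,-0.3,0.18,-0.2,0.98,0.31,0],[0.1,-0.3,0.18,-0.2,0.98,0.31,0],[0.1,-0.3,0.18,-0.2,0.98,0.31,0],[0.1,-0.3,0.18,-0.2,0.98,0.31,0],[0.1,-0.3,0.18,-0.2,0.98,0.31,0],[0.1,-0.3,0.18,-0.2,0.98,0.31,0],[0.1,-0.3,0.18,-0.2,0.98,0.31,0],[0.1,-0.3,0.18,-0.2,0.98,0.31,0],[0.1,-0.3,0.18,-0.2,0.98,0.31,0],[0.1,-0.3,0.18,-0.2,0.98,0.31,0],[0.1,-0.3,0.18,-0.2,0.98,0.31,0],[0.1,-0.3,0.18,-0.2,0.98,0.31,0],[0.1,-0.3,0.18,-0.2,0.98,0.31,0],[0.1,-0.3,0.18,-0.2,0.98,0.31,0],[0.1,-0.3,0.18,-0.2,0.98,0.31,0],[0.1,-0.3,0.18,-0.2,0.98,0.31,0],[0.1,-0.3,0.18,-0.2,0.98,0.31,0]]]}}

```text
t: 4.0
eef_pos: [0.2576, -0.2759, 0.2765]
ee_rot: [-3.071, 0.749, 2.936]
force: [-2.9, -0.9, -1.1]
width: 0.0438
```

Run:
```python
from h import *
p,Rm,s=cur(); print(s["q"],s["t"])
psi=np.radians(-24.7);R1=Rt(psi,np.radians(60)); g=np.array([.605,-.2155,.13])-.12*R1[:,2]
r=goto(g,R1,6)
```

```text
[-0.33725786 -0.14689885 -0.91455935 -0.3662919  -0.05490934 -1.10839657] 4.0
N 6 row [0.128, -0.347, 0.181, -0.294, 1.297, 0.354] TCP-> [ 0.3852 -0.1144  0.2696] shiftmm/row 34.4 deg/row 3.3
```

Run:
```python
from h import *
psi=np.radians(5);R1=Rt(psi,np.radians(40)); g=np.array([.605,-.2155,.0935])-.10*R1[:,2]
r=goto(g,R1,7); sim(r,7)
```

```text
N 7 row [-0.27, 0.044, -0.226, -0.82, 0.37, 0.594] TCP-> [ 0.439  -0.23    0.2921] shiftmm/row 26.9 deg/row 2.84
3 tcp [ 0.363 -0.257  0.286] grip [ 0.468 -0.266  0.166]
```

Call:
{"op": "carry_out", "data": {"targets": [[[-0.27,0.04,-0.23,-0.82,0.37,0.6,0],[-0.27,0.04,-0.23,-0.82,0.37,0.6,0],[-0.27,0.04,-0.23,-0.82,0.37,0.6,0],[-0.27,0.04,-0.23,-0.82,0.37,0.6,0],[-0.27,0.04,-0.23,-0.82,0.37,0.6,0],[-0.27,0.04,-0.23,-0.82,0.37,0.6,0],[-0.27,0.04,-0.23,-0.82,0.37,0.6,0]]]}}

```text
t: 4.88
eef_pos: [0.4424, -0.2309, 0.2938]
ee_rot: [-3.134, 0.705, -3.045]
force: [0.3, 0.5, 0.5]
width: 0.0438
```

```bash
cat >> h.py <<'E'
def snap(n,tag):
    m=arm.camera_model(n); p,d=arm.grab_frame(n); cv2.imwrite(f"pics/{tag}.png",p[:,:,::-1]); np.save(f"{tag}.npy",d)
    np.savez(f"{tag}_m.npz",**m); return p,d,m
E
python3 - <<'E'
from h import *
np.set_printoptions(precision=4,suppress=True)
p,Rm,s=cur(); print(s["q"],s["t"])
psi=np.radians(5);R1=Rt(psi,np.radians(40)); g=np.array([.605,-.2155,.0935])-.10*R1[:,2]
goto(g,R1,1)
pic,d,m=snap("wrist","w1")
for q in ["hook_grip","twist_hook","hanger_slot"]:
    for x in arm.landmark_of("wrist",q)[:2]: print(q,x["conf"],x["point"],pix2w("wrist",d,x["point"],m=m))
print(w2pix("wrist",[.605,-.2155,.0935],m))
E
```

```text
[-0.2571  0.0712 -0.519  -0.637  -0.3735 -0.6939] 4.875
N 1 row [-0.013, 0.047, 0.05, 0.143, 0.047, -0.036] TCP-> [ 0.439  -0.23    0.2921] shiftmm/row 3.9 deg/row 0.56
hook_grip 0.95 [202.8, 323.4] [ 0.5977 -0.2157  0.1036]
hook_grip 0.28 [92.5, 106.5] [ 0.5799 -0.3996  0.0175]
hanger_slot 0.51 [186.7, 334.3] [ 0.6197 -0.2038  0.0717]
[197.1557 322.7488]
```

View pics/w1.png

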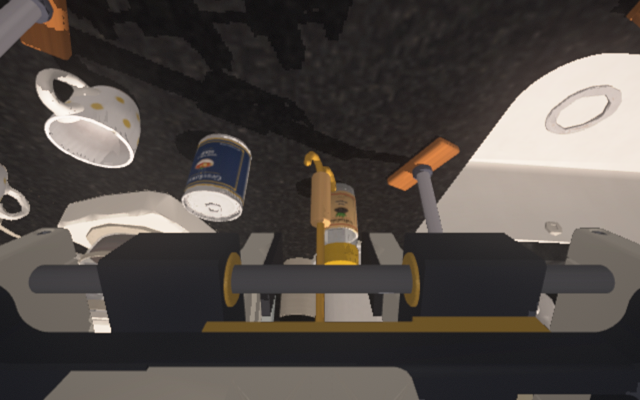

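Run:
```python
from h import *
psi=np.radians(5);R1=Rt(psi,np.radians(39)); g=np.array([.605,-.2155,.097])
r=goto(g,R1,5)
```

```text
N 5 row [-0.004, 0.034, 0.008, -0.021, 0.011, 0.773] TCP-> [ 0.5051 -0.2242  0.2208] shiftmm/row 19.3 deg/row 0.28
```

Call:
{"op": "carry_out", "data": {"targets": [[[0,0.03,0.01,-0.02,0.01,0.77,0],[0,0.03,0.01,-0.02,0.01,0.77,0],[0,0.03,0.01,-0.02,0.01,0.77,0],[0,0.03,0.01,-0.02,0.01,0.77,0],[0,0.03,0.01,-0.02,0.01,0.77,0],[0,0,0,0,0,0,0]]], "squeeze": 25}}

```text
t: 5.82
eef_pos: [0.5043, -0.2248, 0.2201]
ee_rot: [-3.141, 0.682, -3.058]
force: [0.0, -0.3, -0.5]
width: 0.0439
```

Run:
```python
from h import *
np.set_printoptions(precision=4,suppress=True)
p,Rm,s=cur(); print(s["q"],s["t"],p+Rm[:,2]*GD)
psi=np.radians(5);R1=Rt(psi,np.radians(39)); g=np.array([.605,-.2155,.097])
goto(g,R1,1)
pic,d,m=snap("wrist","w2")
```

```text
[-0.2456  0.268  -0.4375 -0.782  -0.2925 -0.5508] 5.825 [ 0.6043 -0.2165  0.0964]
N 1 row [-0.02, 0.006, -0.018, -0.044, 0.02, 0.001] TCP-> [ 0.5051 -0.2242  0.2208] shiftmm/row 1.2 deg/row 0.22
```

View pics/w2.png

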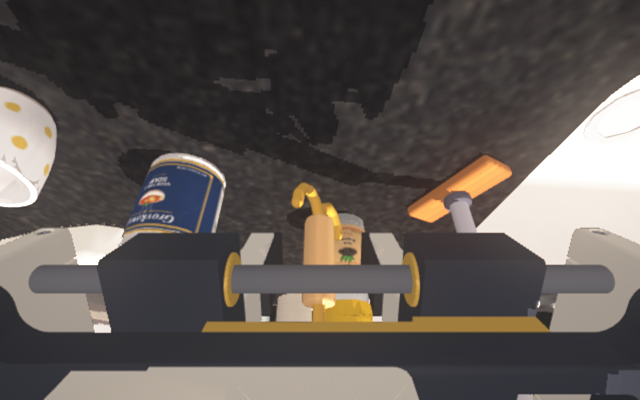

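Call:
{"op": "carry_out", "data": {"targets": [[[0,0,0,0,0,0,-1],[0,0,0,0,0,0,-1],[0,0,0,0,0,0,-1],[0,0,0,0,0,0,-1]]], "squeeze": 25}}

```text
t: 6.38
eef_pos: [0.5048, -0.2246, 0.2216]
ee_rot: [-3.139, 0.684, -3.056]
force: [0.2, 0.8, 1.0]
width: 0.0154
```

Run:
```python
from h import *
np.set_printoptions(precision=4,suppress=True)
p,Rm,s=cur(); G=p+Rm[:,2]*GD; print(s["q"],s["t"],G,s["width"],s["force"])
goto(G+[0,0,.016],Rm,2)
```

```text
[-0.245   0.266  -0.4367 -0.7819 -0.2927 -0.5506] 6.375 [ 0.6051 -0.2163  0.0981] 0.015393276371510074 [0.1551 0.8106 0.9617]
N 2 row [0.0, 0.0, 0.0, -0.202, -0.001, -0.248] TCP-> [ 0.5048 -0.2246  0.2376] shiftmm/row 8.0 deg/row 0.0
```

Call:
{"op": "carry_out", "data": {"targets": [[[0,0,0,-0.2,0,-0.25,-1],[0,0,0,-0.2,0,-0.25,-1],[0,0,0,0,0,0,-1]]]}}

```text
t: 6.75
eef_pos: [0.5047, -0.2244, 0.2376]
ee_rot: [-3.139, 0.684, -3.055]
force: [-0.5, 0.5, -1.2]
width: 0.0152
```

```bash
python3 - <<'E'
from h import *
np.set_printoptions(precision=4,suppress=True)
p,Rm,s=cur(); G=p+Rm[:,2]*GD; print(s["q"],s["t"],G,s["width"],s["force"])
goto(G,R.from_euler("z",-60,degrees=True).as_matrix()@Rm,10)
snap("wrist","w3");snap("scene","s3")
E
python3 -c "
import cv2
p=cv2.imread('pics/s3.png');cv2.imwrite('pics/s3c.png',cv2.resize(p[170:330,300:440],None,fx=3.7,fy=3.7,interpolation=2))"
```

```text
[-0.2248  0.2386 -0.4461 -0.7171 -0.2955 -0.6314] 6.75 [ 0.605  -0.2161  0.1141] 0.015168743117783627 [-0.4799  0.537  -1.1583]
N 10 row [0.474, 0.001, 0.581, -0.018, 0.421, 0.014] TCP-> [ 0.5476 -0.1334  0.2376] shiftmm/row 10.5 deg/row 6.0
```

View pics/s3c.png

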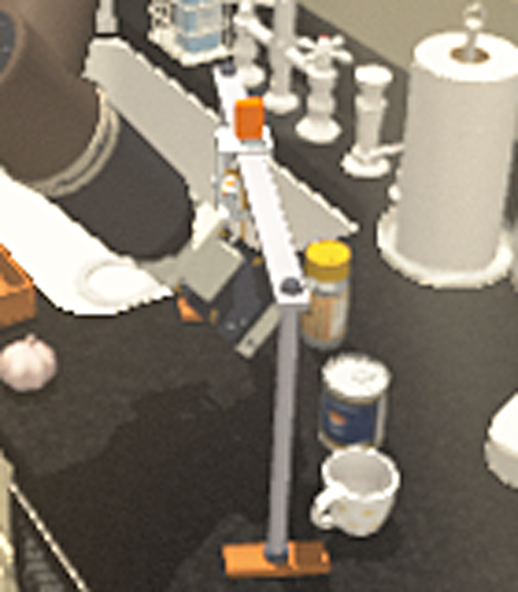

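View pics/w3.png

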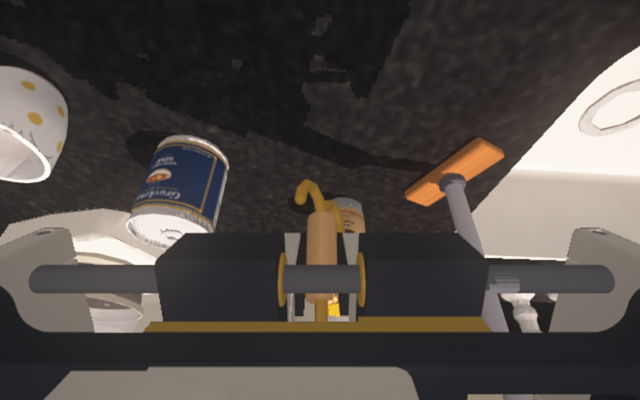

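Run:
```python
from h import *
p,Rm,s=cur(); G=p+Rm[:,2]*GD
goto(G,R.from_euler("z",-60,degrees=True).as_matrix()@Rm,15)
```

```text
N 15 row [0.316, 0.001, 0.388, -0.008, 0.281, 0.006] TCP-> [ 0.5474 -0.1335  0.2369] shiftmm/row 7.0 deg/row 4.0
```

Call:
{"op": "carry_out", "data": {"targets": [[[0.316,0,0.388,-0.008,0.281,0.006,-1],[0.316,0,0.388,-0.008,0.281,0.006,-1],[0.316,0,0.388,-0.008,0.281,0.006,-1],[0.316,0,0.388,-0.008,0.281,0.006,-1],[0.316,0,0.388,-0.008,0.281,0.006,-1],[0.316,0,0.388,-0.008,0.281,0.006,-1],[0.316,0,0.388,-0.008,0.281,0.006,-1]]]}}

```text
t: 7.72
eef_pos: [0.4912, -0.2523, 0.2121]
ee_rot: [3.006, 0.715, 2.76]
force: [-1.5, 13.7, 35.8]
width: 0.0194
```

```bash
cat >> h.py <<'E'
def rep():
    np.set_printoptions(precision=4,suppress=True)
    p,Rm,s=cur(); G=p+Rm[:,2]*GD; z=Rm[:,2]
    print("q",s["q"],"t",s["t"],"G",G,"w",round(s["width"],4),"f",s["force"],"head",np.degrees(np.arctan2(z[1],z[0])).round(2),"tilt",np.degrees(np.arccos(-z[2])).round(2),"y_z",Rm[2,1].round(4))
    return p,Rm,G
E
python3 - <<'E'
from h import *
p,Rm,G=rep()
psi=np.radians(-55); goto([.605,-.2161,.1141],Rt(psi,np.radians(39.1)),8)
E
```

```text
q [-0.1788  0.2782 -0.5656 -0.5738 -0.0019 -1.1499] t 7.725 G [ 0.5952 -0.2709  0.0929] w 0.0194 f [-1.5013 13.7119 35.7749] head -10.16 tilt 41.56 y_z 0.1018
N 8 row [0.452, 0.001, 0.399, 0.016, 0.668, -0.129] TCP-> [ 0.5474 -0.1338  0.2377] shiftmm/row 17.0 deg/row 4.82
```

Run:
```python
from h import *
snap("wrist","w4");p,d,m=snap("scene","s4"); q=p[170:330,300:440,::-1];cv2.imwrite('pics/s4c.png',cv2.resize(q,None,fx=3.7,fy=3.7,interpolation=2))
rep()
```

```text
q [-0.1794  0.2795 -0.5671 -0.5749 -0.0019 -1.1501] t 7.825 G [ 0.5937 -0.2709  0.0912] w 0.0195 f [-0.1316 10.9442 25.1274] head -10.19 tilt 41.4 y_z 0.1024
```

View pics/s4c.png

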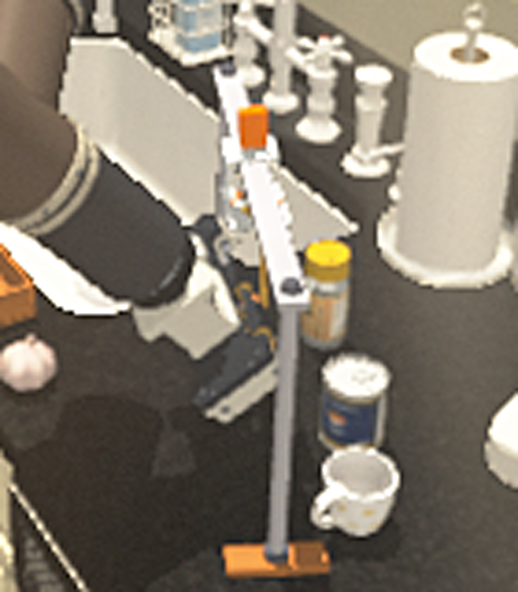

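View pics/w4.png

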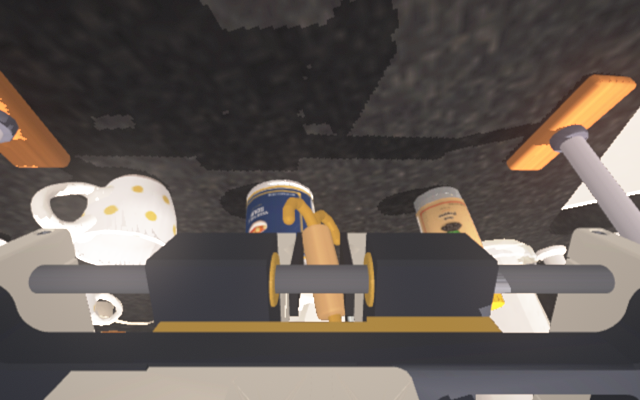

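```bash
cat > kin.py <<'E'
import numpy as np, itertools
from scipy.spatial.transform import Rotation as R
from scipy.optimize import least_squares
D=[([-1.0589,.35938,.011095,-.00032,-1.2241,-.28811],[.14977,-.65799,.40375],[3.13998,-.00016,-2.9179]),
([-.33725786,-.14689885,-.91455935,-.3662919,-.05490934,-1.10839657],[.2576,-.2759,.2765],[-3.071,.749,2.936]),
([-.2571,.0712,-.519,-.637,-.3735,-.6939],[.4424,-.2309,.2938],[-3.134,.705,-3.045]),
([-.2456,.268,-.4375,-.782,-.2925,-.5508],[.5043,-.2248,.2201],[-3.141,.682,-3.058]),
([-.2248,.2386,-.4461,-.7171,-.2955,-.6314],[.5047,-.2244,.2376],[-3.139,.684,-3.055]),
([-.1788,.2782,-.5656,-.5738,-.0019,-1.1499],[.4912,-.2523,.2121],[3.006,.715,2.76])]
def Rmat(q,s):
    e=lambda a,t:R.from_euler(a,t)
    return e("z",q[0])*e("y",q[1]-q[2])*e("x",s[0]*q[3])*e("y",s[1]*q[4])*e("x",s[2]*q[5])
def pos(q,s,P):
    a1,d1,a2,a3,d4,d6=P
    z=Rmat(q,s).apply([1,0,0])
    de=q[1]-q[2]
    r=a1+a2*np.sin(q[1])+d4*np.cos(de)+a3*np.sin(de); h=d1+a2*np.cos(q[1])-d4*np.sin(de)+a3*np.cos(de)
    return np.array([r*np.cos(q[0]),r*np.sin(q[0]),h])+d6*z
if __name__=="__main__":
    for s in itertools.product([1,-1],repeat=3):
        C=[Rmat(q,s).inv()*R.from_euler("xyz",o) for q,p,o in D]
        print(s,[round(np.degrees((C[0].inv()*c).magnitude()),2) for c in C], C[0].as_rotvec())
        f=lambda P:np.concatenate([pos(q,s,P)-p for q,p,o in D])
        L=least_squares(f,[0,.3,.44,.03,.42,.08]); print(np.round(L.x,4),np.abs(L.fun).max())
E
python3 kin.py
```

```text
(1, 1, 1) [np.float64(0.0), np.float64(159.77), np.float64(129.08), np.float64(138.64), np.float64(137.52), np.float64(174.54)] [ 1.58454668 -1.84701453 -0.96435817]
[-0.5788  0.046   0.4344  0.5408  1.1567 -0.2713] 0.1793183377373834
(1, 1, -1) [np.float64(0.0), np.float64(139.06), np.float64(118.95), np.float64(130.76), np.float64(127.85), np.float64(146.68)] [ 1.22377136 -1.89609429 -0.37070522]
[-0.5788  0.046   0.4344  0.5408  1.1567 -0.2713] 0.1793183375532251
(1, -1, 1) [np.float64(0.0), np.float64(135.93), np.float64(117.32), np.float64(118.69), np.float64(120.22), np.float64(164.48)] [-0.77532076  1.42776201 -0.7746212 ]
[-0.3275  0.6857  0.5971 -0.2211  0.8615  0.3735] 0.16754567548189417
(1, -1, -1) [np.float64(0.0), np.float64(41.98), np.float64(72.98), np.float64(89.62), np.float64(82.14), np.float64(65.73)] [-1.20945369  1.20899687 -1.20854067]
[-0.3275  0.6857  0.5971 -0.2211  0.8615  0.3735] 0.16754567684282487
(-1, 1, 1) [np.float64(0.0), np.float64(147.11), np.float64(101.34), np.float64(108.36), np.float64(109.11), np.float64(154.21)] [ 1.58499787 -1.84661972 -0.96376585]
[ 0.8334 -0.0174  0.5404 -0.5286 -0.472   0.3463] 0.16732756030564294
(-1, 1, -1) [np.float64(0.0), np.float64(136.03), np.float64(101.65), np.float64(108.09), np.float64(108.69), np.float64(140.1)] [ 1.22408328 -1.89555262 -0.37027589]
[ 0.8334 -0.0174  0.5404 -0.5286 -0.472   0.3463] 0.16732755928503718
(-1, -1, 1) [np.float64(0.0), np.float64(94.02), np.float64(46.5), np.float64(30.12), np.float64(39.33), np.float64(98.74)] [-0.77518911  1.42813193 -0.7751811 ]
[ 0.4167 -0.6604  0.3629  0.3679  0.0139 -0.3796] 0.18495723228612013
(-1, -1, -1) [np.float64(0.0), np.float64(0.04), np.float64(0.03), np.float64(0.04), np.float64(0.02), np.float64(0.03)] [-1.2092151   1.20919312 -1.20920666]
[ 0.4167 -0.6604  0.3629  0.3679  0.0139 -0.3796] 0.18495723185564608
```

```bash
cat > fit.py <<'E'
from kin import *
s=(-1,-1,-1)
def feats(q):
    Rz=R.from_euler("z",q[0]); A=Rz*R.from_euler("y",q[1]); B=Rz*R.from_euler("y",q[1]-q[2]); C4=B*R.from_euler("x",-q[3]); C5=C4*R.from_euler("y",-q[4]);
    M=Rmat(q,s)
    cols=[Rz.apply([1,0,0]),np.array([0,0,1.]),A.apply([0,0,1]),B.apply([1,0,0]),B.apply([0,0,1]),C5.apply([1,0,0]),Rz.apply([0,1,0]),A.apply([1,0,0]),C5.apply([0,1,0])]
    return np.stack(cols,1)
for k in (7,8,9):
    X=np.concatenate([feats(q)[:,:k] for q,p,o in D]);y=np.concatenate([p for q,p,o in D])
    P,_,rk,_=np.linalg.lstsq(X,y,rcond=None);print(k,rk,P.round(4),np.abs(X@P-y).max())
E
python3 fit.py
```

```text
7 7 [-0.1395  0.3457  0.5379  0.6474 -0.0723  0.1832 -0.1594] 0.034136780114458753
8 8 [-0.174   0.3398  0.5353  0.6497 -0.0612  0.1749 -0.1585  0.0318] 0.03204573830702534
9 9 [-1.000e-04  1.990e-01  6.016e-01  4.637e-01 -1.000e-04  2.000e-01
 -0.000e+00 -0.000e+00 -1.918e-01] 5.777245097110528e-05
```

```bash
cat > ik.py <<'E'
import numpy as np
from scipy.spatial.transform import Rotation as R
from scipy.optimize import least_squares
LO=np.array([-3.07,-1.43,-1.02,-3.03,-3.05,-3.03]);HI=np.array([3.07,2.12,1.25,1.67,0,3.03])
CT=R.from_rotvec([-1.2092,1.2092,-1.2092])
def fk(q):
    Rz=R.from_euler("z",q[0]);A=Rz*R.from_euler("y",q[1]);B=Rz*R.from_euler("y",q[1]-q[2])
    C5=B*R.from_euler("x",-q[3])*R.from_euler("y",-q[4]); M=C5*R.from_euler("x",-q[5])
    p=np.array([0,0,.199])+.6016*A.apply([0,0,1])+.4637*B.apply([1,0,0])+.2*C5.apply([1,0,0])-.1918*C5.apply([0,1,0])
    return p,(M*CT).as_matrix()
def ik(p,Rm,q0):
    def f(q):
        a,b=fk(q); return np.r_[(a-p)*5,R.from_matrix(b.T@Rm).as_rotvec()]
    L=least_squares(f,np.clip(q0,LO+1e-3,HI-1e-3),bounds=(LO,HI),xtol=1e-10,ftol=1e-12)
    return L.x,np.linalg.norm(L.fun)
def jac(q):
    J=np.zeros((6,6));p0,R0=fk(q)
    for i in range(6):
        d=np.array(q,float);d[i]+=1e-5;p,Rm=fk(d);J[:3,i]=(p-p0)/1e-5;J[3:,i]=R.from_matrix(Rm@R0.T).as_rotvec()/1e-5
    return J
def allik(p,Rm,n=30,seed=0):
    rng=np.random.default_rng(seed);S=[]
    for k in range(n):
        q,e=ik(p,Rm,rng.uniform(LO,HI))
        if e<1e-4 and not any(np.abs(q-x).max()<.02 for x in S): S.append(q)
    return S
E
python3 - <<'E'
from h import *
from ik import *
np.set_printoptions(precision=3,suppress=True)
p,Rm,s=cur(); print(fk(s["q"])[0]-p, s["q"])
G=np.array([.605,-.2155,.113])
for tau in (32,40):
  for psi in (35,5,-10,-25,-40,-55,-70):
    Rg=Rt(np.radians(psi),np.radians(tau))
    for q in allik(G-Rg[:,2]*GD,Rg,14): print(tau,psi,q,"sv",np.linalg.svd(jac(q))[1][-1].round(3))
E
```

```text
[ 0. -0.  0.] [-0.179  0.279 -0.567 -0.575 -0.002 -1.15 ]
32 35 [-0.35   0.346 -0.217 -0.664 -0.783 -0.183] sv 0.267
32 5 [-0.126  0.246 -0.492 -0.382 -0.306 -1.023] sv 0.113
32 -55 [-0.155  0.257 -0.943  1.663 -0.394  2.319] sv 0.076
32 -70 [ 0.065  0.316 -0.841  1.188 -0.581  2.351] sv 0.117
40 35 [-0.465  0.366 -0.202 -0.865 -0.838  0.053] sv 0.267
40 5 [-0.245  0.241 -0.437 -0.772 -0.306 -0.564] sv 0.102
40 -70 [ 0.036  0.334 -0.913  1.481 -0.661  2.085] sv 0.125
```

```bash
cat > scan.py <<'E'
from h import *
from ik import *
import sys
np.set_printoptions(precision=2,suppress=True)
G=np.array([.605,-.2155,.113])
for tau in (30,35,40):
  for psi in range(20,-71,-10):
    Rg=Rt(np.radians(psi),np.radians(tau)); Rf=Rg@np.diag([-1,-1,1.])
    for nm,RR in(("n",Rg),("flip",Rf)):
      for q in allik(G-Rg[:,2]*GD,RR,40): print(tau,psi,nm,q,"sv",np.linalg.svd(jac(q))[1][-1].round(3),flush=True)
E
time python3 scan.py
```

```text
30 20 n [-0.24  0.29 -0.33 -0.54 -0.57 -0.57] sv 0.199
30 20 flip [-0.24  0.29 -0.33 -0.54 -0.57  2.57] sv 0.199
30 10 n [-0.16  0.26 -0.43 -0.42 -0.41 -0.89] sv 0.15
30 10 flip [-0.16  0.26 -0.43 -0.42 -0.41  2.25] sv 0.15
30 0 n [-0.06  0.24 -0.59 -0.13 -0.22 -1.39] sv 0.083
30 0 flip [-0.06  0.24 -0.59 -0.13 -0.22  1.75] sv 0.083
30 -60 n [-0.04  0.28 -0.89  1.35 -0.45  2.44] sv 0.086
30 -60 flip [-0.04  0.28 -0.89  1.35 -0.45 -0.7 ] sv 0.086
30 -70 n [ 0.08  0.32 -0.82  1.1  -0.57  2.43] sv 0.119
30 -70 flip [ 0.08  0.32 -0.82  1.1  -0.57 -0.71] sv 0.119
35 20 n [-0.31  0.29 -0.32 -0.71 -0.57 -0.38] sv 0.191
35 20 flip [-0.31  0.29 -0.32 -0.71 -0.57  2.76] sv 0.191
35 10 n [-0.22  0.25 -0.41 -0.61 -0.39 -0.67] sv 0.137
35 10 flip [-0.22  0.25 -0.41 -0.61 -0.39  2.48] sv 0.137
35 0 n [-0.08  0.23 -0.58 -0.31 -0.15 -1.2 ] sv 0.062
35 0 flip [-0.08  0.23 -0.58 -0.31 -0.15  1.94] sv 0.062
35 -60 n [-0.1   0.28 -0.94  1.65 -0.48  2.21] sv 0.092
35 -60 flip [-0.1   0.28 -0.94  1.65 -0.48 -0.93] sv 0.092
35 -70 n [ 0.05  0.32 -0.87  1.31 -0.6   2.24] sv 0.118
35 -70 flip [ 0.05  0.32 -0.87  1.31 -0.6  -0.9 ] sv 0.118
40 20 n [-0.4   0.3  -0.31 -0.88 -0.6  -0.17] sv 0.188
40 20 flip [-0.4   0.3  -0.31 -0.88 -0.6   2.97] sv 0.188
40 10 n [-0.31  0.26 -0.39 -0.84 -0.41 -0.4 ] sv 0.132
40 10 flip [-0.31  0.26 -0.39 -0.84 -0.41  2.75] sv 0.132
40 0 n [-0.16  0.23 -0.51 -0.63 -0.17 -0.83] sv 0.066
40 0 flip [-0.16  0.23 -0.51 -0.63 -0.17  2.31] sv 0.066
40 -70 n [ 0.04  0.33 -0.91  1.48 -0.66  2.09] sv 0.125
40 -70 flip [ 0.04  0.33 -0.91  1.48 -0.66 -1.06] sv 0.125
real	5m42.518s
user	5m35.992s
sys	0m0.263s
```

```bash
cat > fik.py <<'E'
import numpy as np
from ik import LO,HI,CT,fk,jac
from scipy.spatial.transform import Rotation as R
CM=CT.as_matrix()
def bfk(q):
    e=lambda a,t:R.from_euler(a,t)
    Rz=e("z",q[:,0]);A=Rz*e("y",q[:,1]);B=Rz*e("y",q[:,1]-q[:,2]);C5=B*e("x",-q[:,3])*e("y",-q[:,4]);M=C5*e("x",-q[:,5])
    p=np.array([0,0,.199])+.6016*A.apply([0,0,1])+.4637*B.apply([1,0,0])+.2*C5.apply([1,0,0])-.1918*C5.apply([0,1,0])
    return p,(M*CT)
def solve(p,Rm,n=150,it=60,seed=0,seeds=None):
    rng=np.random.default_rng(seed); q=rng.uniform(LO,HI,(n,6)) if seeds is None else np.array(seeds,float)
    T=R.from_matrix(Rm)
    def err(q):
        a,b=bfk(q); return np.c_[(p-a)*3,(T*b.inv()).as_rotvec()]
    for k in range(it):
        e=err(q); J=np.zeros((len(q),6,6))
        for i in range(6):
            d=q.copy();d[:,i]+=1e-5;J[:,:,i]=-(err(d)-e)/1e-5
        dq=np.linalg.solve(J.transpose(0,2,1)@J+1e-5*np.eye(6),np.einsum("nji,nj->ni",J,e)[...,None])[...,0]
        q=np.clip(q+np.clip(dq,-.4,.4),LO,HI)
    e=np.linalg.norm(err(q),axis=1);S=[]
    for x in q[e<1e-3]:
        if not any(np.abs(x-y).max()<.03 for y in S):S.append(x)
    return S
E
cat > scan2.py <<'E'
from h import *
from fik import *
np.set_printoptions(precision=2,suppress=True)
G=np.array([.605,-.2155,.113])
for tau in (30,40,50,60,70,80,90):
  for psi in range(40,-71,-10):
    Rg=Rt(np.radians(psi),np.radians(tau))
    for q in solve(G-Rg[:,2]*GD,Rg): print(tau,psi,q,"sv",np.linalg.svd(jac(q))[1][-1].round(3),flush=True)
E
time python3 scan2.py
```

```text
30 40 [-0.34  0.36 -0.19 -0.62 -0.84 -0.15] sv 0.29
30 30 [-0.3   0.32 -0.26 -0.6  -0.71 -0.34] sv 0.246
30 20 [-0.24  0.29 -0.33 -0.54 -0.57 -0.57] sv 0.199
30 10 [-0.16  0.26 -0.43 -0.42 -0.41 -0.89] sv 0.15
30 0 [-0.06  0.24 -0.59 -0.13 -0.22 -1.39] sv 0.083
30 -60 [-0.04  0.28 -0.89  1.35 -0.45  2.44] sv 0.086
30 -70 [ 0.08  0.32 -0.82  1.1  -0.57  2.43] sv 0.119
40 40 [-0.48  0.39 -0.16 -0.85 -0.91  0.11] sv 0.292
40 30 [-0.45  0.34 -0.24 -0.88 -0.76 -0.01] sv 0.242
40 20 [-0.4   0.3  -0.31 -0.88 -0.6  -0.17] sv 0.188
40 10 [-0.31  0.26 -0.39 -0.84 -0.41 -0.4 ] sv 0.132
40 0 [-0.16  0.23 -0.51 -0.63 -0.17 -0.83] sv 0.066
40 -70 [ 0.04  0.33 -0.91  1.48 -0.66  2.09] sv 0.125
50 40 [-0.61  0.44 -0.15 -1.05 -1.02  0.35] sv 0.298
50 30 [-0.6   0.39 -0.24 -1.13 -0.87  0.3 ] sv 0.249
50 20 [-0.58  0.34 -0.31 -1.2  -0.72  0.24] sv 0.195
50 10 [-0.54  0.29 -0.38 -1.29 -0.55  0.18] sv 0.142
50 0 [-0.48  0.25 -0.43 -1.37 -0.37  0.11] sv 0.091
50 -10 [-0.4   0.23 -0.46 -1.44 -0.17  0.01] sv 0.042
50 -30 [-0.7   0.26 -0.77 -2.74 -0.35  1.3 ] sv 0.071
60 40 [-0.73  0.52 -0.15 -1.22 -1.15  0.
[... 838 characters left out ...]
7 -1.36  0.94] sv 0.293
80 20 [-0.96  0.66 -0.4  -1.72 -1.29  1.06] sv 0.251
80 10 [-0.99  0.66 -0.53 -1.89 -1.26  1.21] sv 0.21
80 0 [-1.    0.69 -0.67 -2.1  -1.29  1.39] sv 0.175
80 -10 [-0.99  0.75 -0.82 -2.32 -1.4   1.57] sv 0.15
80 -20 [-0.93  0.83 -0.97 -2.57 -1.59  1.7 ] sv 0.134
90 40 [-0.92  0.84 -0.12 -1.53 -1.6   0.96] sv 0.332
90 30 [-0.96  0.81 -0.26 -1.65 -1.53  1.07] sv 0.306
90 20 [-1.    0.81 -0.39 -1.78 -1.49  1.21] sv 0.269
90 10 [-1.02  0.83 -0.53 -1.94 -1.49  1.37] sv 0.231
90 0 [-1.03  0.88 -0.66 -2.11 -1.56  1.55] sv 0.198
90 -10 [-1.    0.97 -0.8  -2.31 -1.71  1.72] sv 0.171
90 -20 [-0.92  1.06 -0.93 -2.53 -1.92  1.81] sv 0.153
real	2m9.826s
user	2m8.894s
sys	0m0.324s
```

```bash
cat >> h.py <<'E'
import ik as IK
def jpath(q0,q1,N):
    "rows following a joint-space line"
    rows=[];p,Rm=IK.fk(np.asarray(q0,float));
    for k in range(1,N+1):
        a,b=IK.fk(np.asarray(q0)+(np.asarray(q1)-q0)*k/N)
        w=R.from_matrix(Rm.T@b).as_rotvec()/np.radians(8);s=Rm.T@(a-p)/.025
        r=np.round(np.r_[w,s],2);rows.append(r.tolist())
        p=p+Rm@(r[3:]*.025);Rm=Rm@R.from_rotvec(r[:3]*np.radians(8)).as_matrix()
        print(r.tolist(),"G",np.round(p+Rm[:,2]*GD,3))
    return rows
E
python3 - <<'E'
from h import *
p,Rm,G=rep()
jpath(arm.get_state()["q"],[-.2248,.2386,-.4461,-.7171,-.2955,-.6314],6)
E
```

```text
q [-0.1794  0.2795 -0.5671 -0.5749 -0.0019 -1.1501] t 7.825 G [ 0.5937 -0.2709  0.0912] w 0.0195 f [-0.1316 10.9442 25.1274] head -10.19 tilt 41.4 y_z 0.1024
[-0.15, 0.11, -0.41, -0.09, 0.18, -0.06] G [ 0.595 -0.263  0.093]
[-0.17, 0.1, -0.42, -0.12, 0.19, -0.07] G [ 0.596 -0.255  0.096]
[-0.19, 0.07, -0.42, -0.15, 0.2, -0.08] G [ 0.598 -0.246  0.099]
[-0.21, 0.05, -0.43, -0.17, 0.22, -0.09] G [ 0.6   -0.236  0.103]
[-0.21, 0.03, -0.44, -0.21, 0.21, -0.1] G [ 0.602 -0.227  0.108]
[-0.23, -0.01, -0.45, -0.24, 0.22, -0.1] G [ 0.605 -0.216  0.114]
```

Call:
{"op": "carry_out", "data": {"targets": [[[-0.15,0.11,-0.41,-0.09,0.18,-0.06,-1],[-0.17,0.1,-0.42,-0.12,0.19,-0.07,-1]]]}}

```text
t: 8.07
eef_pos: [0.4903, -0.2435, 0.2133]
ee_rot: [3.062, 0.684, 2.915]
force: [0.6, 1.0, -0.6]
width: 0.0157
```

Run:
```python
from h import *
p,Rm,G=rep()
jpath(arm.get_state()["q"],[-.2248,.2386,-.4461,-.7171,-.2955,-.6314],4)
```

```text
q [-0.1949  0.2691 -0.5329 -0.6227 -0.1023 -0.9752] t 8.075 G [ 0.5909 -0.2537  0.0902] w 0.0157 f [ 0.6023  1.0433 -0.5625] head -5.78 tilt 39.4 y_z 0.0617
[-0.19, 0.05, -0.42, -0.2, 0.21, -0.09] G [ 0.594 -0.245  0.095]
[-0.2, 0.03, -0.43, -0.23, 0.21, -0.1] G [ 0.597 -0.236  0.101]
[-0.21, 0.01, -0.44, -0.27, 0.21, -0.1] G [ 0.601 -0.226  0.107]
[-0.23, -0.03, -0.45, -0.29, 0.21, -0.12] G [ 0.605 -0.216  0.114]
```

Call:
{"op": "carry_out", "data": {"targets": [[[-0.19,0.05,-0.42,-0.2,0.21,-0.09,-1],[-0.2,0.03,-0.43,-0.23,0.21,-0.1,-1],[-0.21,0.01,-0.44,-0.27,0.21,-0.1,-1],[-0.23,-0.03,-0.45,-0.29,0.21,-0.12,-1],[0,0,0,0,0,0,-1]]]}}

```text
t: 8.7
eef_pos: [0.5042, -0.225, 0.2369]
ee_rot: [-3.141, 0.684, -3.06]
force: [-0.3, -0.0, -0.8]
width: 0.0155
```

Run:
```python
from h import *
p,Rm,G=rep()
snap("wrist","w5");p,d,m=snap("scene","s5"); q=p[170:330,300:440,::-1];cv2.imwrite('pics/s5c.png',cv2.resize(q,None,fx=3.7,fy=3.7,interpolation=2))
```

```text
q [-0.2267  0.2394 -0.4462 -0.7196 -0.2953 -0.6307] t 8.7 G [ 0.6045 -0.2168  0.1134] w 0.0155 f [-0.2995 -0.0186 -0.8474] head 4.68 tilt 39.18 y_z -0.0002
```

View pics/s5c.png

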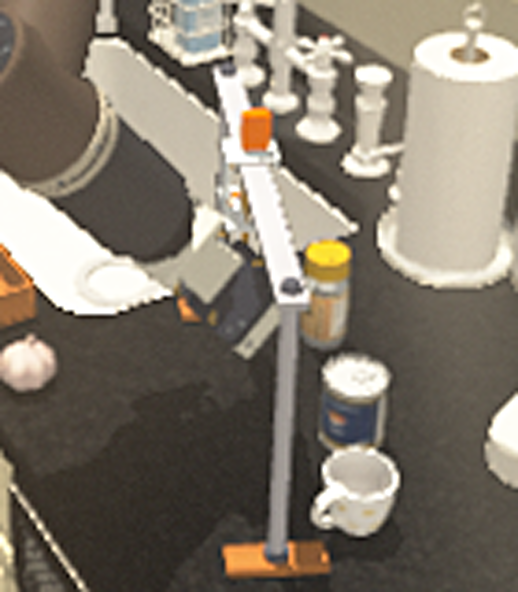

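View pics/w5.png

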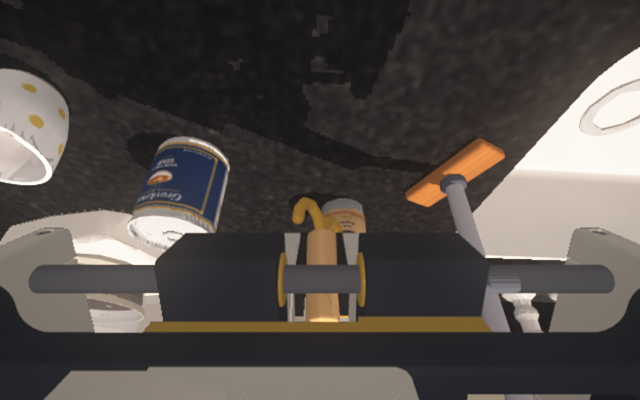

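```bash
cat > hang.py <<'E'
from h import *
def hang(tag):
    p,d,m=snap("top",tag);K=m["camera_matrix"];T=m["world_from_camera"]
    rr,cc=np.mgrid[0:400,0:640]
    P=np.stack([(cc-K[0,2])/K[0,0]*d,(rr-K[1,2])/K[1,1]*d,d],-1)@T[:3,:3].T+T[:3,3]
    hsv=cv2.cvtColor(p,cv2.COLOR_RGB2HSV); o=(hsv[...,0]<15)&(hsv[...,1]>150)&(hsv[...,2]>120)
    f=o&(P[...,2]>.29)&(P[...,2]<.36)&(P[...,0]>.45)&(P[...,0]<.72)&(P[...,1]<-.05)&(P[...,1]>-.45)
    X=P[f];tp=X[X[:,2]>.31]
    print("fin n",len(X),"mean",X.mean(0),"top",tp.mean(0), "px",cc[f].mean(),rr[f].mean())
    print("rect",cv2.minAreaRect((tp[:,:2]*1000).astype(np.float32)))
    c=cv2.resize(p[150:250,340:480,::-1],None,fx=5,fy=5,interpolation=2);cv2.imwrite(f"pics/{tag}c.png",c)
    for q in ["hanger_fin","hanger_saddle","hanger_slot"]:
        for x in arm.landmark_of("top",q)[:1]: print(q,x["conf"],x["point"],ray_z("top",x["point"],{"hanger_fin":.308,"hanger_saddle":.28,"hanger_slot":.225}[q]))
E
python3 - <<'E'
from hang import *
np.set_printoptions(precision=4,suppress=True)
hang("t5")
import numpy as np,cv2
E
```

```text
fin n 28 mean [ 0.5972 -0.2328  0.3118] top [ 0.5991 -0.2345  0.3198] px 410.7857142857143 186.71428571428572
rect ((600.1182861328125, -234.56607055664062), (10.098319053649902, 20.36465835571289), 60.81656265258789)
hanger_fin 0.54 [186.3, 410.9] [ 0.5994 -0.2342  0.308 ]
hanger_saddle 0.57 [188.8, 407.5] [ 0.5962 -0.2299  0.28  ]
hanger_slot 0.69 [191.1, 403.2] [ 0.5985 -0.2287  0.225 ]
```

View pics/t5c.png

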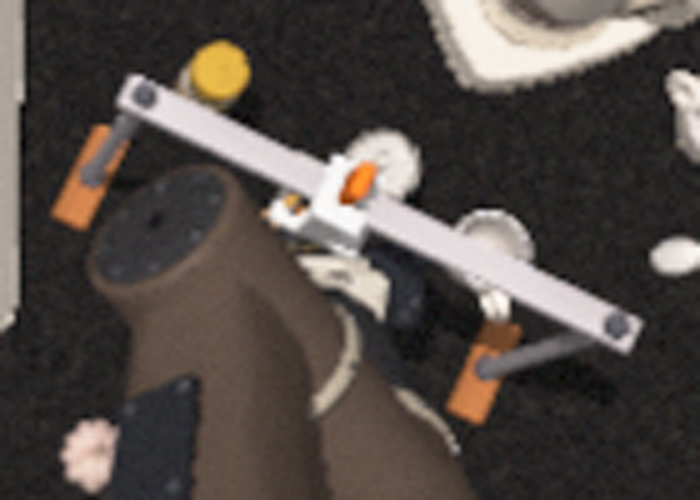

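Run:
```python
from h import *
p,Rm,G=rep()
R1=Rt(np.radians(5),np.radians(39.2)); g=np.array([.598,-.2335,.103])
q,e=IK.ik(g-R1[:,2]*GD,R1,arm.get_state()["q"]);print(q,e)
goto(g,R1,4)
```

```text
q [-0.2262  0.2397 -0.4475 -0.7189 -0.295  -0.6314] t 9.0 G [ 0.6038 -0.2165  0.1126] w 0.0154 f [ 0.2883 -0.5511 -1.2053] head 4.71 tilt 39.09 y_z 0.0001
[-0.2946  0.2619 -0.4206 -0.7942 -0.3365 -0.5037] 4.959265147528607e-10
N 4 row [-0.006, -0.003, -0.007, 0.119, -0.17, 0.03] TCP-> [ 0.4977 -0.2423  0.2264] shiftmm/row 5.2 deg/row 0.08
```

Call:
{"op": "carry_out", "data": {"targets": [[[0,0,0,0.12,-0.17,0.03,-1],[0,0,0,0.12,-0.17,0.03,-1],[0,0,0,0.12,-0.17,0.03,-1],[0,0,0,0.12,-0.17,0.03,-1],[0,0,0,0,0,0,-1]]]}}

```text
t: 9.62
eef_pos: [0.4977, -0.2428, 0.2266]
ee_rot: [3.142, 0.683, -3.06]
force: [0.2, -0.1, -0.8]
width: 0.0157
```

Run:
```python
from hang import *
p,Rm,G=rep()
hang("t6")
snap("wrist","w6");p,d,m=snap("scene","s6"); q=p[170:330,300:440,::-1];cv2.imwrite('pics/s6c.png',cv2.resize(q,None,fx=3.7,fy=3.7,interpolation=2))
```

```text
q [-0.2916  0.2617 -0.4226 -0.7863 -0.3313 -0.5173] t 9.625 G [ 0.5979 -0.2346  0.103 ] w 0.0157 f [ 0.1697 -0.1235 -0.7993] head 4.69 tilt 39.12 y_z 0.0
fin n 24 mean [ 0.5962 -0.2318  0.3124] top [ 0.5976 -0.2332  0.3178] px 410.5416666666667 186.95833333333334
rect ((598.6268920898438, -233.2319793701172), (19.372556686401367, 10.115066528320312), 9.824216842651367)
hanger_fin 0.63 [185.3, 413.9] [ 0.6031 -0.2442  0.308 ]
hanger_saddle 0.44 [189.2, 406.5] [ 0.5948 -0.2265  0.28  ]
hanger_slot 0.66 [189.3, 405.2] [ 0.6052 -0.2358  0.225 ]
```

View pics/s6c.png

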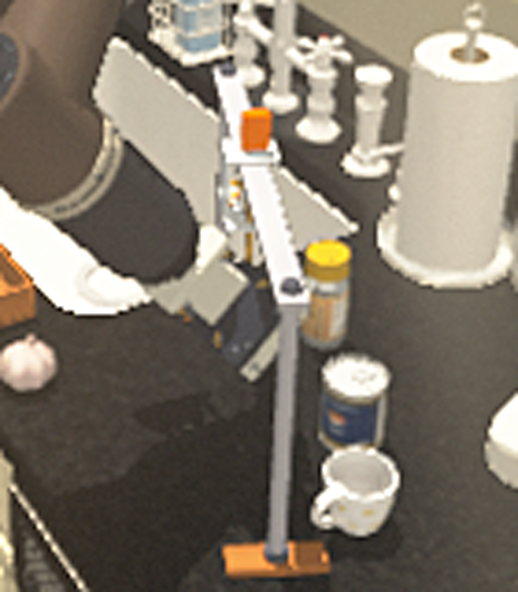

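View pics/t6c.png

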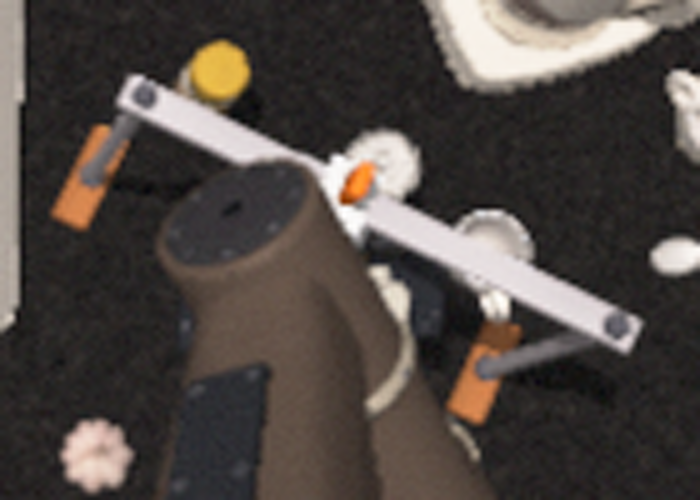

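Call:
{"op": "carry_out", "data": {"targets": [[[0,0,0,0.075,0,0.09,-1],[0,0,0,0.075,0,0.09,-1],[0,0,0,0,0,0,-1]]]}}

```text
t: 10.3
eef_pos: [0.4978, -0.2422, 0.2206]
ee_rot: [3.141, 0.683, -3.059]
force: [0.8, 0.4, -1.5]
width: 0.0156
```

Run:
```python
from hang import *
p,Rm,G=rep()
```

```text
q [-0.2976  0.2716 -0.4204 -0.8084 -0.3299 -0.4893] t 10.3 G [ 0.5979 -0.2339  0.097 ] w 0.0156 f [ 0.8371  0.3977 -1.4797] head 4.75 tilt 39.11 y_z 0.0001
```

Call:
{"op": "carry_out", "data": {"targets": [[[0,0,0,0,0,0,-0.3],[0,0,0,0,0,0,0],[0,0,0,0,0,0,0],[0,0,0,0,0,0,0],[0,0,0,0,0,0,0],[0,0,0,0,0,0,0]]]}}

```text
t: 11.05
eef_pos: [0.4979, -0.2422, 0.221]
ee_rot: [-3.141, 0.683, -3.059]
force: [0.3, -0.4, 0.3]
width: 0.0437
```

Run:
```python
from hang import *
p,Rm,G=rep()
p,d,m=snap("wrist","w7")
for q in ["hook_grip"]:
    for x in arm.landmark_of("wrist",q)[:1]: print(q,x["conf"],x["point"],pix2w("wrist",d,x["point"],m=m))
```

```text
q [-0.2974  0.2709 -0.4203 -0.808  -0.3299 -0.4897] t 11.05 G [ 0.5981 -0.2339  0.0975] w 0.0437 f [ 0.3154 -0.4169  0.2783] head 4.73 tilt 39.14 y_z -0.0002
hook_grip 0.63 [259.0, 315.8] [ 0.5922 -0.2366  0.099 ]
```

View pics/w7.png

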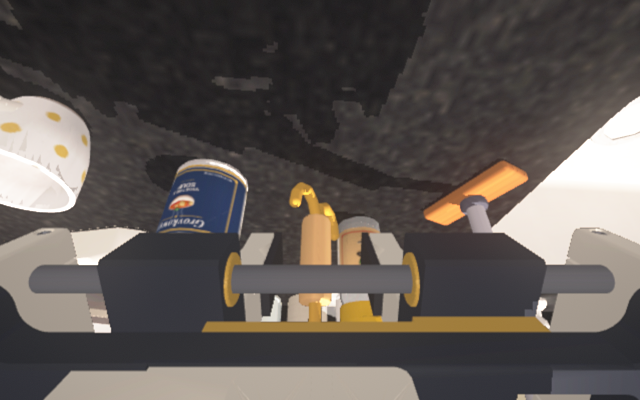

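```bash
cat > p1.py <<'E'
from h import *
from fik import solve
np.set_printoptions(precision=3,suppress=True)
q0=arm.get_state()["q"]
H=np.array([.599,-.2355,.097])
for tau in (58,62,66):
  q=None
  for psi,back,dz in [(32,.14,0),(32,.07,0),(32,0,0),(32,0,.015),(20,0,.015),(8,0,.015),(-4,0,.015),(-16,0,.015),(-26,0,.015),(-26,0,-.015),(-26,0,-.03)]:
    R1=Rt(np.radians(psi),np.radians(tau)); g=H-back*R1[:,2]+[0,0,dz]
    if q is None: S=solve(g-R1[:,2]*GD,R1); print(tau,len(S)); q=min(S,key=lambda x:np.abs(x-q0).max())
    q,e=IK.ik(g-R1[:,2]*GD,R1,q); print(psi,back,dz,q,"e%.1e"%e,"sv",np.linalg.svd(IK.jac(q))[1][-1].round(3))
E
python3 p1.py
```

```text
58 1
32 0.14 0 [-0.929  0.371 -0.207 -1.123 -1.215  0.472] e1.1e-15 sv 0.312
32 0.07 0 [-0.837  0.429 -0.219 -1.191 -1.118  0.508] e1.5e-15 sv 0.294
32 0 0 [-0.751  0.497 -0.212 -1.264 -1.034  0.548] e1.6e-15 sv 0.276
32 0 0.015 [-0.746  0.471 -0.208 -1.25  -1.04   0.514] e1.2e-12 sv 0.278
20 0 0.015 [-0.751  0.408 -0.318 -1.387 -0.877  0.522] e1.4e-11 sv 0.218
8 0 0.015 [-0.747  0.354 -0.418 -1.562 -0.717  0.565] e1.7e-09 sv 0.159
-4 0 0.015 [-0.752  0.317 -0.515 -1.808 -0.583  0.689] e6.4e-12 sv 0.111
-16 0 0.015 [-0.794  0.312 -0.649 -2.196 -0.541  0.991] e5.7e-10 sv 0.086
-26 0 0.015 [-0.813  0.341 -0.821 -2.619 -0.641  1.335] e1.6e-14 sv 0.106
-26 0 -0.015 [-0.831  0.443 -0.867 -2.678 -0.774  1.434] e1.7e-15 sv 0.123
-26 0 -0.03 [-0.838  0.496 -0.885 -2.7   -0.838  1.475] e8.7e-14 sv 0.13
62 1
32 0.14 0 [-0.983  0.42  -0.211 -1.18  -1.268  0.563] e4.8e-16 sv 0.314
32 0.07 0 [-0.887  0.472 -0.222 -1.25  -1.176  0.598] e1.9e-15 sv 0.298
32 0 0 [-0.796  0.533 -0.214 -1.326 -1.095  0.633] e1.9e-15 sv 0.282
32 0 0.015 [-0.792  0.506 -0.211 -1.313 -1.099  0.6  ] e1.7e-12 sv 0.283
20 0
[... 616 characters left out ...]
224 -1.303 -1.235  0.68 ] e1.2e-15 sv 0.302
32 0 0 [-0.837  0.572 -0.217 -1.38  -1.158  0.711] e1.8e-15 sv 0.288
32 0 0.015 [-0.833  0.544 -0.215 -1.37  -1.161  0.679] e2.2e-12 sv 0.289
20 0 0.015 [-0.858  0.489 -0.343 -1.532 -1.025  0.743] e4.1e-11 sv 0.233
8 0 0.015 [-0.881  0.447 -0.472 -1.74  -0.911  0.857] e1.1e-15 sv 0.179
-4 0 0.015 [-0.906  0.43  -0.613 -2.016 -0.85   1.05 ] e1.6e-11 sv 0.138
-16 0 0.015 [-0.919  0.452 -0.787 -2.37  -0.898  1.32 ] e2.9e-13 sv 0.121
-26 0 0.015 [-0.869  0.494 -0.941 -2.696 -1.028  1.507] e2.7e-11 sv 0.131
-26 0 -0.015 [-0.876  0.612 -0.963 -2.72  -1.156  1.573] e7.2e-11 sv 0.135
-26 0 -0.03 [-0.879  0.671 -0.97  -2.728 -1.216  1.602] e3.4e-15 sv 0.137
```

```bash
cat >> h.py <<'E'
def links(q):
    Rz=R.from_euler("z",q[0]);A=Rz*R.from_euler("y",q[1]);B=Rz*R.from_euler("y",q[1]-q[2])
    C5=B*R.from_euler("x",-q[3])*R.from_euler("y",-q[4])
    e=np.array([0,0,.199])+.6016*A.apply([0,0,1]);w=e+.4637*B.apply([1,0,0]);v=w-.1918*C5.apply([0,1,0]);t=v+.2*C5.apply([1,0,0])
    return dict(elbow=e,wrist=w,j6=v,tcp=t)
E
python3 - <<'E'
from h import *
np.set_printoptions(precision=3,suppress=True)
for q in ([-.95,.39,-.209,-1.15,-1.24,.52],[-.776,.517,-.213,-1.295,-1.065,.59],[-.83,.376,-.855,-2.645,-.74,1.38],arm.get_state()["q"]): print(links(q))
E
```

```text
{'elbow': array([ 0.133, -0.186,  0.755]), 'wrist': array([ 0.356, -0.498,  0.494]), 'j6': array([ 0.235, -0.463,  0.349]), 'tcp': array([ 0.381, -0.371,  0.249])}
{'elbow': array([ 0.212, -0.208,  0.722]), 'wrist': array([ 0.459, -0.45 ,  0.413]), 'j6': array([ 0.334, -0.401,  0.275]), 'tcp': array([ 0.481, -0.31 ,  0.175])}
{'elbow': array([ 0.149, -0.163,  0.759]), 'wrist': array([ 0.253, -0.277,  0.321]), 'j6': array([ 0.32 , -0.1  ,  0.291]), 'tcp': array([ 0.476, -0.175,  0.191])}
{'elbow': array([ 0.154, -0.047,  0.779]), 'wrist': array([ 0.496, -0.152,  0.483]), 'j6': array([ 0.372, -0.253,  0.376]), 'tcp': array([ 0.498, -0.242,  0.221])}
```

Run:
```python
from h import *
p,Rm,G=rep()
H=np.array([.599,-.2355,.097])
st=(p-Rm[:,2]*.10,Rm,None)
R1=Rt(np.radians(32),np.radians(60)); g=H-.12*R1[:,2]
r=goto(g,R1,9,start=st); sim(np.round(r,2),9,start=st)
```

```text
q [-0.2974  0.271  -0.4204 -0.808  -0.3299 -0.4897] t 11.15 G [ 0.5981 -0.2339  0.0974] w 0.0437 f [ 0.0693  0.8101 -0.2075] head 4.74 tilt 39.14 y_z -0.0002
N 9 row [-0.29, -0.284, -0.247, 0.421, -0.453, -0.067] TCP-> [ 0.3939 -0.3637  0.2367] shiftmm/row 15.6 deg/row 3.8
3 tcp [ 0.407 -0.297  0.275] grip [ 0.52  -0.261  0.169]
7 tcp [ 0.394 -0.35   0.245] grip [ 0.511 -0.284  0.16 ]
```

Run:
```python
from h import *
p,Rm,s=cur()
H=np.array([.599,-.2355,.097]);post=np.array([.513,-.416])
st=(p-Rm[:,2]*.08,Rm,None)
R1=Rt(np.radians(28),np.radians(60)); g=H-.07*R1[:,2]
N=8
r=np.round(goto(g,R1,N,start=st),2);print(r.tolist())
p,Rm,_=st
for k in range(N):
    p=p+Rm@(r[3:]*.025);Rm=Rm@R.from_rotvec(r[:3]*np.radians(8)).as_matrix()
    c=p+Rm[:,2]*.112; cs=[c+Rm[:,1]*sy*.0965+Rm[:,0]*sx*.039 for sy in(1,-1) for sx in (1,-1)]
    print(k,"G",(p+Rm[:,2]*GD).round(3),"Gdist",np.linalg.norm((p+Rm[:,2]*GD-H)[:2]).round(3),"postd",min(np.linalg.norm(x[:2]-post) for x in cs).round(3),"zmax",max(x[2] for x in cs).round(3), "tcpz",p[2].round(3))
q,e=IK.ik(p,Rm,arm.get_state()["q"]);print(q,e)
```

```text
N 8 row [-0.278, -0.321, -0.237, 0.413, -0.378, 0.069] TCP-> [ 0.4237 -0.3287  0.2116] shiftmm/row 14.1 deg/row 3.89
[-0.28, -0.32, -0.24, 0.41, -0.38, 0.07]
0 G [ 0.546 -0.241  0.156] Gdist 0.053 postd 0.072 zmax 0.218 tcpz 0.275
1 G [ 0.545 -0.245  0.153] Gdist 0.054 postd 0.066 zmax 0.215 tcpz 0.267
2 G [ 0.545 -0.248  0.15 ] Gdist 0.056 postd 0.06 zmax 0.212 tcpz 0.258
3 G [ 0.544 -0.251  0.146] Gdist 0.057 postd 0.055 zmax 0.208 tcpz 0.25
4 G [ 0.544 -0.254  0.143] Gdist 0.058 postd 0.05 zmax 0.204 tcpz 0.241
5 G [ 0.545 -0.258  0.139] Gdist 0.059 postd 0.047 zmax 0.2 tcpz 0.231
6 G [ 0.545 -0.261  0.136] Gdist 0.06 postd 0.046 zmax 0.195 tcpz 0.222
7 G [ 0.546 -0.264  0.132] Gdist 0.06 postd 0.046 zmax 0.19 tcpz 0.212
[-0.86642739  0.4223628  -0.2651307  -1.25968677 -1.09369756  0.55516876] 3.47759113579717e-14
```

Call:
{"op": "carry_out", "data": {"targets": [[[0,0,0,0,0,-0.8,0],[0,0,0,0,0,-0.8,0],[0,0,0,0,0,-0.8,0],[0,0,0,0,0,-0.8,0],[-0.28,-0.32,-0.24,0.41,-0.38,0.07,0],[-0.28,-0.32,-0.24,0.41,-0.38,0.07,0],[-0.28,-0.32,-0.24,0.41,-0.38,0.07,0],[-0.28,-0.32,-0.24,0.41,-0.38,0.07,0],[-0.28,-0.32,-0.24,0.41,-0.38,0.07,0],[-0.28,-0.32,-0.24,0.41,-0.38,0.07,0],[-0.28,-0.32,-0.24,0.41,-0.38,0.07,0],[-0.28,-0.32,-0.24,0.41,-0.38,0.07,0],[0,0,0,0,0,0,0]]]}}

```text
t: 12.78
eef_pos: [0.4241, -0.3299, 0.2105]
ee_rot: [3.138, 1.045, -2.654]
force: [-0.6, -1.0, 0.0]
width: 0.0439
```

Run:
```python
from h import *
p,Rm,G=rep()
p,d,m=snap("wrist","w8")
for x in arm.landmark_of("wrist","hook_grip")[:1]: print(x["conf"],x["point"],pix2w("wrist",d,x["point"],m=m))
H=np.array([.599,-.2355,.097]);print(w2pix("wrist",H,m))
print(w2pix("wrist",H+[0,0,.02],m),w2pix("wrist",H-[0,0,.02],m))
R1=Rt(np.radians(28),np.radians(60)); goto(H,R1,4)
```

```text
q [-0.8679  0.4253 -0.2645 -1.2594 -1.0934  0.5545] t 12.775 G [ 0.5455 -0.2649  0.1305] w 0.0439 f [-0.5702 -0.9627  0.0446] head 28.18 tilt 59.85 y_z 0.0016
0.69 [213.1, 320.1] [ 0.5924 -0.2403  0.0954]
[217.5032 321.7366]
[245.4283 321.7927] [190.7795 321.6829]
N 4 row [0.004, -0.005, 0.002, 0.003, 0.005, 0.697] TCP-> [ 0.4772 -0.3003  0.1767] shiftmm/row 17.4 deg/row 0.05
```

View pics/w8.png

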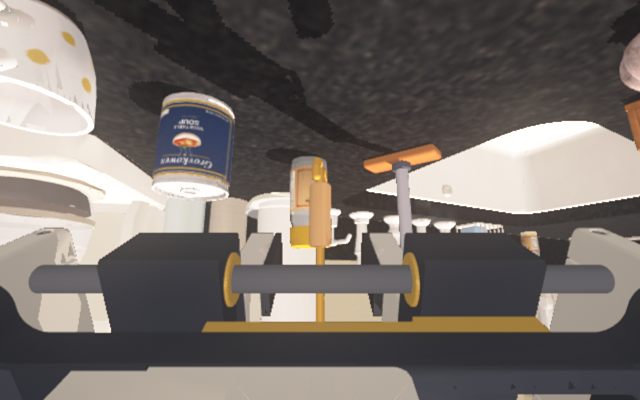

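Run:
```python
from h import *
d=np.load("w8.npy");m=dict(np.load("w8_m.npz"))
for rc in [(175,300),(220,300),(130,195),(60,60)]: print(rc,pix2w("wrist",d,rc,m=m))
```

```text
(175, 300) [ 0.71258408 -0.20258241  0.02626309]
(220, 300) [ 0.71477969 -0.20072982  0.07784623]
(130, 195) [ 0.63474268 -0.32287632  0.03275566]
(60, 60) [ 0.57970589 -0.39015801  0.03570261]
```

Call:
{"op": "carry_out", "data": {"targets": [[[0,0,0,0,0,0.7,0],[0,0,0,0,0,0.7,0],[0,0,0,0,0,0.7,0],[0,0,0,0,0,0.7,0],[0,0,0,0,0,0,0]]]}}

```text
t: 13.5
eef_pos: [0.4787, -0.2993, 0.1758]
ee_rot: [3.14, 1.045, -2.649]
force: [-0.8, -0.2, -0.4]
width: 0.0442
```

Run:
```python
from h import *
p,Rm,G=rep()
p,d,m=snap("wrist","w9")
```

```text
q [-0.775   0.4959 -0.25   -1.3396 -1.0131  0.5969] t 13.5 G [ 0.6    -0.2339  0.0959] w 0.0442 f [-0.7921 -0.2443 -0.4343] head 28.32 tilt 59.87 y_z 0.0007
```

View pics/w9.png

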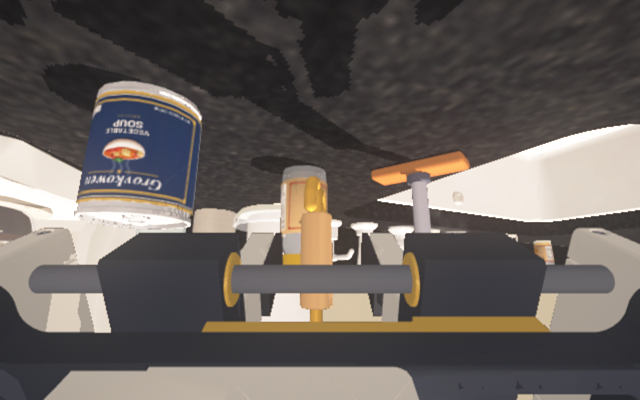

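Sleeve centred (col 316) between the fingers. Close with firmer grip and lift.

Call:
{"op": "carry_out", "data": {"targets": [[[0,0,0,0,0,0,-1],[0,0,0,0,0,0,-1],[0,0,0,0,0,0,-1],[0,0,0,0,0,0,-1],[0,0,0,-0.26,0,-0.15,-1],[0,0,0,-0.26,0,-0.15,-1],[0,0,0,0,0,0,-1]]], "squeeze": 35}}

```text
t: 14.42
eef_pos: [0.4781, -0.3005, 0.1931]
ee_rot: [-3.136, 1.046, -2.644]
force: [0.6, 0.5, -1.1]
width: 0.0148
```

Run:
```python
from h import *
p,Rm,G=rep()
tgt=Rt(np.radians(-30),np.radians(59.9))
r=np.round(goto(G,tgt,16),3)
q=arm.get_state()["q"]
st=(p,Rm,None)
for k in range(16):
    p=p+Rm@(r[3:]*.025);Rm=Rm@R.from_rotvec(r[:3]*np.radians(8)).as_matrix()
    q2,e=IK.ik(p,Rm,q); print((p+Rm[:,2]*GD).round(4),e<1e-6,np.abs((q2-q)/.125/np.array([2.39,2.39,3.01,3.14,3.14,3.14])).max().round(2),q2.round(2)); q=q2
```

```text
q [-0.7713  0.4647 -0.2459 -1.3231 -1.0168  0.5597] t 14.425 G [ 0.5996 -0.2355  0.1132] w 0.0148 f [ 0.5662  0.5235 -1.0712] head 28.13 tilt 59.92 y_z -0.0029
N 16 row [0.393, 0.001, 0.229, -0.006, 0.349, 0.01] TCP-> [ 0.4803 -0.1665  0.1931] shiftmm/row 8.7 deg/row 3.64
[ 0.5996 -0.2355  0.1132] True 0.12 [-0.77  0.45 -0.28 -1.37 -0.97  0.57]
[ 0.5997 -0.2355  0.1132] True 0.12 [-0.78  0.43 -0.31 -1.41 -0.92  0.58]
[ 0.5997 -0.2355  0.1132] True 0.13 [-0.78  0.41 -0.35 -1.46 -0.87  0.59]
[ 0.5997 -0.2355  0.1132] True 0.14 [-0.78  0.39 -0.38 -1.52 -0.83  0.6 ]
[ 0.5997 -0.2355  0.1131] True 0.15 [-0.78  0.38 -0.41 -1.58 -0.78  0.63]
[ 0.5997 -0.2355  0.1131] True 0.17 [-0.78  0.37 -0.44 -1.64 -0.74  0.65]
[ 0.5997 -0.2355  0.1131] True 0.18 [-0.78  0.35 -0.48 -1.71 -0.7   0.69]
[ 0.5997 -0.2355  0.1131] True 0.21 [-0.79  0.34 -0.51 -1.79 -0.67  0.74]
[ 0.5997 -0.2355  0.1131] True 0.23 [-0.79  0.34 -0.54 -1.88 -0.64  0.8 ]
[ 0.5997 -0.2355  0.1131] True 0.26 [-0.8   0.33 -0.58 -1.99 -0.62  0.87]
[ 0.5997 -0.2356  0.1131] True 0.3 [-0.82  0.33 -0.63 -2.1  -0.61  0.96]
[ 0.5997 -0.2356  0.113 ] True 0.33 [-0.83  0.34 -0.68 -2.23 -0.62  1.07]
[ 0.5997 -0.2356  0.113 ] True 0.35 [-0.84  0.35 -0.74 -2.37 -0.65  1.18]
[ 0.5997 -0.2356  0.113 ] True 0.37 [-0.84  0.36 -0.8  -2.52 -0.68  1.29]
[ 0.5997 -0.2356  0.113 ] True 0.37 [-0.83  0.37 -0.86 -2.66 -0.73  1.39]
[ 0.5997 -0.2356  0.113 ] True 0.36 [-0.8   0.38 -0.92 -2.8  -0.79  1.47]
```

Call:
{"op": "carry_out", "data": {"targets": [[[0.393,0,0.229,-0.006,0.349,0.01,-1],[0.393,0,0.229,-0.006,0.349,0.01,-1],[0.393,0,0.229,-0.006,0.349,0.01,-1],[0.393,0,0.229,-0.006,0.349,0.01,-1],[0.393,0,0.229,-0.006,0.349,0.01,-1],[0.393,0,0.229,-0.006,0.349,0.01,-1],[0.393,0,0.229,-0.006,0.349,0.01,-1],[0.393,0,0.229,-0.006,0.349,0.01,-1]]]}}

```text
t: 15.42
eef_pos: [0.4616, -0.2328, 0.1921]
ee_rot: [-3.141, 1.045, 3.125]
force: [0.0, 0.8, -1.2]
width: 0.0153
```

Run:
```python
from h import *
p,Rm,G=rep()
goto([.5997,-.2355,.1132],Rt(np.radians(-30),np.radians(59.9)),8)
```

```text
q [-0.7895  0.3451 -0.5106 -1.7975 -0.6678  0.7402] t 15.425 G [ 0.5994 -0.2352  0.1122] w 0.0153 f [ 0.0054  0.7848 -1.2167] head -1.01 tilt 59.9 y_z -0.0002
N 8 row [0.392, 0.0, 0.227, -0.011, 0.348, 0.009] TCP-> [ 0.4803 -0.1666  0.1931] shiftmm/row 8.7 deg/row 3.62
```

Perfect tracking. Continue.

Call:
{"op": "carry_out", "data": {"targets": [[[0.392,0,0.227,-0.011,0.348,0.009,-1],[0.392,0,0.227,-0.011,0.348,0.009,-1],[0.392,0,0.227,-0.011,0.348,0.009,-1],[0.392,0,0.227,-0.011,0.348,0.009,-1],[0.392,0,0.227,-0.011,0.348,0.009,-1],[0.392,0,0.227,-0.011,0.348,0.009,-1],[0.392,0,0.227,-0.011,0.348,0.009,-1],[0.392,0,0.227,-0.011,0.348,0.009,-1],[0,0,0,0,0,0,-1]]]}}

```text
t: 16.55
eef_pos: [0.4799, -0.1659, 0.1924]
ee_rot: [3.14, 1.043, 2.619]
force: [0.2, 0.7, -1.2]
width: 0.0149
```

Run:
```python
from hang import *
p,Rm,G=rep()
hang("t10")
p,d,m=snap("wrist","w10")
p,d,m=snap("scene","s10"); q=p[170:330,300:440,::-1];cv2.imwrite('pics/s10c.png',cv2.resize(q,None,fx=3.7,fy=3.7,interpolation=2))
```

```text
q [-0.7986  0.3828 -0.9151 -2.7987 -0.7833  1.4649] t 16.55 G [ 0.5993 -0.2343  0.1122] w 0.0149 f [ 0.1537  0.7129 -1.2209] head -29.82 tilt 59.78 y_z 0.0007
fin n 28 mean [ 0.5973 -0.2324  0.3135] top [ 0.5992 -0.2336  0.3184] px 410.82142857142856 186.57142857142858
rect ((599.4414672851562, -234.70864868164062), (10.6624174118042, 21.4787654876709), 61.821895599365234)
hanger_fin 0.75 [185.7, 413.3] [ 0.6017 -0.2422  0.308 ]
hanger_saddle 0.8 [190.5, 407.4] [ 0.5904 -0.2295  0.28  ]
hanger_slot 0.69 [189.5, 405.0] [ 0.6044 -0.2351  0.225 ]
```

View pics/s10c.png

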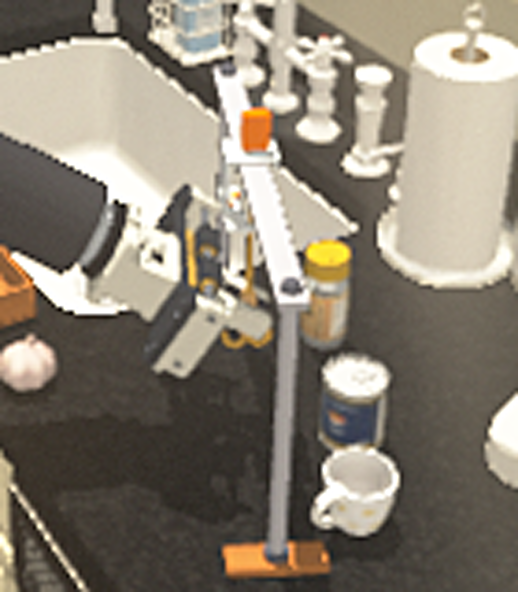

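View pics/t10c.png

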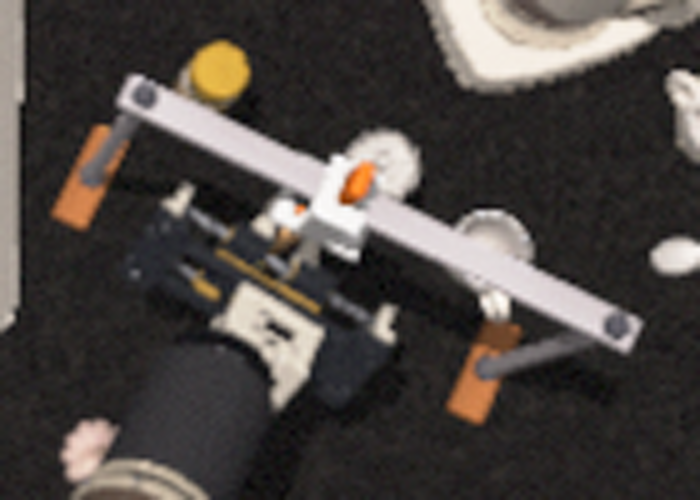

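View pics/w10.png

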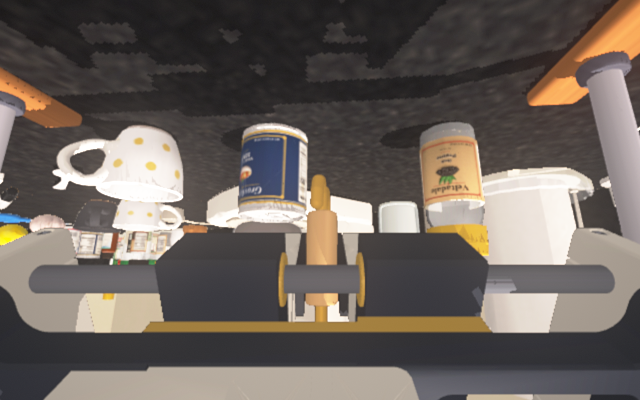

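Run:
```python
from h import *
p,Rm,G=rep(); q=arm.get_state()["q"]
for dz in (.01,.02,.03,.04,.05):
    q,e=IK.ik(p-[0,0,dz],Rm,q);print(dz,q,e)
```

```text
q [-0.8     0.382  -0.9124 -2.7974 -0.7833  1.4647] t 16.85 G [ 0.6002 -0.2361  0.1136] w 0.015 f [-0.085  -0.1929 -0.9456] head -29.87 tilt 59.97 y_z -0.0004
0.01 [-0.8026  0.4165 -0.9246 -2.8091 -0.8276  1.4853] 1.9156563672513234e-13
0.02 [-0.8048  0.4513 -0.9354 -2.8194 -0.8708  1.5043] 3.328301317002631e-14
0.03 [-0.8067  0.4865 -0.9448 -2.8286 -0.9134  1.5218] 4.810810591224202e-15
0.04 [-0.8084  0.522  -0.9531 -2.8367 -0.9552  1.5382] 8.613160057329209e-16
0.05 [-0.8098  0.5578 -0.9603 -2.8438 -0.9962  1.5534] 1.6343286524954308e-15
```

Call:
{"op": "carry_out", "data": {"targets": [[[0,0,0,0.173,0,0.1,-1],[0,0,0,0.173,0,0.1,-1],[0,0,0,0.173,0,0.1,-1],[0,0,0,0,0,0,-1]]]}}

```text
t: 17.35
eef_pos: [0.4802, -0.1668, 0.1771]
ee_rot: [3.141, 1.044, 2.619]
force: [-0.8, -0.8, -0.6]
width: 0.0152
```

Run:
```python
from h import *
p,Rm,G=rep()
```

```text
q [-0.8032  0.436  -0.9317 -2.8159 -0.8499  1.4955] t 17.35 G [ 0.5996 -0.2353  0.097 ] w 0.0152 f [-0.7515 -0.7882 -0.6229] head -29.87 tilt 59.8 y_z 0.0004
```

Call:
{"op": "carry_out", "data": {"targets": [[[0,0,0,0.12,0,0.07,-1],[0,0,0,0.12,0,0.07,-1],[0,0,0,0.12,0,0.07,-1],[0,0,0,0,0,0,-1]]]}}

```text
t: 17.85
eef_pos: [0.4803, -0.1668, 0.1671]
ee_rot: [3.141, 1.045, 2.62]
force: [0.3, -0.8, -0.2]
width: 0.0152
```

Run:
```python
from h import *
p,Rm,G=rep()
p,d,m=snap("wrist","w11")
```

```text
q [-0.8053  0.4716 -0.942  -2.8259 -0.8944  1.5143] t 17.85 G [ 0.5998 -0.2354  0.0871] w 0.0152 f [ 0.322  -0.8278 -0.2126] head -29.88 tilt 59.86 y_z 0.0002
```

View pics/w11.png

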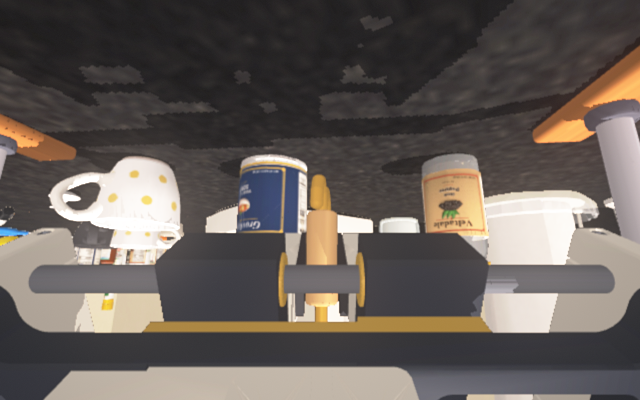

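Call:
{"op": "carry_out", "data": {"targets": [[[0,0,0,0.14,0,0.08,-1],[0,0,0,0.14,0,0.08,-1],[0,0,0,0.14,0,0.08,-1],[0,0,0,0.14,0,0.08,-1],[0,0,0,0.14,0,0.08,-1],[0,0,0,0.14,0,0.08,-1],[0,0,0,0,0,0,-1]]]}}

```text
t: 18.77
eef_pos: [0.4802, -0.1667, 0.1428]
ee_rot: [3.141, 1.045, 2.62]
force: [-0.4, -0.7, -0.7]
width: 0.0152
```

Run:
```python
from hang import *
p,Rm,G=rep()
p,d,m=snap("wrist","w12")
p,d,m=snap("scene","s12"); q=p[170:330,300:440,::-1];cv2.imwrite('pics/s12c.png',cv2.resize(q,None,fx=3.7,fy=3.7,interpolation=2))
```

```text
q [-0.8092  0.558  -0.9616 -2.8448 -0.9955  1.5532] t 18.775 G [ 0.5996 -0.2354  0.0628] w 0.0152 f [-0.4231 -0.6533 -0.7443] head -29.88 tilt 59.85 y_z 0.0002
```

View pics/s12c.png

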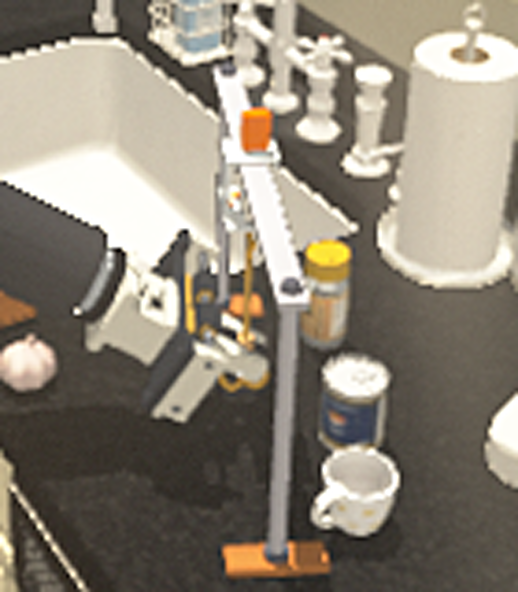

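View pics/w12.png

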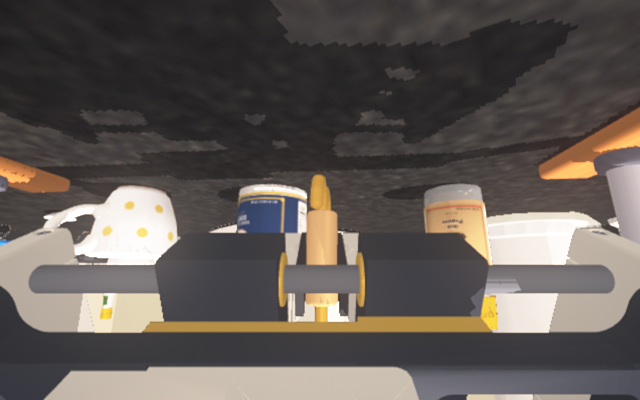

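```bash
cat > p2.py <<'E'
from h import *
from fik import solve
np.set_printoptions(precision=3,suppress=True)
p,Rm,G=rep();q0=arm.get_state()["q"]
q=q0
for w in ([-.025,0,0],[-.05,0,0],[-.075,0,0],[-.075,0,.05],[-.075,0,.1],[-.1,.1,.12]):
    q,e=IK.ik(p+w,Rm,q);print(w,q,"e%.1e"%e,np.linalg.svd(IK.jac(q))[1][-1].round(3))
for psi,gy in ((-90,.158),(90,.06)):
  for th in (-30,-33):
    R1=Rt(np.radians(psi),np.radians(th))
    for gz in (.034,.14):
      g=np.array([.441,gy,gz])
      for s in solve(g-R1[:,2]*GD,R1,n=100): print(psi,th,gz,s,{k:v.round(2).tolist() for k,v in links(s).items()})
E
python3 p2.py
```

```text
q [-0.8092  0.557  -0.9614 -2.8447 -0.9952  1.5531] t 18.875 G [ 0.5997 -0.2355  0.0634] w 0.0152 f [-0.2299 -0.0157 -0.9366] head -29.89 tilt 59.89 y_z -0.0
[-0.025, 0, 0] [-0.8665  0.5631 -1.0013 -2.7955 -1.0393  1.5683] e1.8e-09 0.13
[-0.05, 0, 0] [-0.9325  0.5594 -1.02   -2.715  -1.0446  1.5659] e2.1e-02 0.113
[-0.075, 0, 0] [-1.0009  0.5392 -1.02   -2.6111 -1.0108  1.5395] e5.7e-02 0.096
[-0.075, 0, 0.05] [-0.972   0.3348 -1.0027 -2.6109 -0.8392  1.4352] e1.0e-14 0.091
[-0.075, 0, 0.1] [-0.8981  0.1116 -0.8758 -2.4639 -0.5319  1.1601] e1.3e-10 0.074
[-0.1, 0.1, 0.12] [-0.7563 -0.0549 -1.02   -2.6482 -0.4649  1.2445] e1.9e-02 0.062
-90 -30 0.034 [ 0.2715  0.3221 -0.4773 -0.7592 -0.775  -2.8568] {'elbow': [0.18, 0.05, 0.77], 'wrist': [0.49, 0.14, 0.44], 'j6': [0.44, -0.02, 0.35], 'tcp': [0.44, 0.08, 0.17]}
-90 -33 0.034 [ 0.2157  0.3408 -0.4617 -0.8174 -0.8174 -2.767 ] {'elbow': [0.2, 0.04, 0.77], 'wrist': [0.51, 0.11, 0.43], 'j6': [0.44, -0.04, 0.34], 'tcp': [0.44, 0.07, 0.17]}
-90 -33 0.14 [ 0.2545  0.1531 -0.4132 -0.6934 -0.9696 -3.0029] {'elbow': [0.09, 0.02, 0.79], 'wrist': [0.47, 0.12, 0.54], 'j6': [0.44, -0.04, 0.44], 'tcp': [0.44, 0.07, 0.27]}
90 -30 0.034 [ 0.8439  0.4004 -0.831   0.4785 -0.8062 -1.2592] {'elbow': [0.16, 0.18, 0.75], 'wrist': [0.26, 0.29, 0.32], 'j6': [0.44, 0.24, 0.35], 'tcp': [0.44, 0.14, 0.17]}
90 -30 0.14 [ 0.8605  0.2331 -0.7089  0.3801 -1.0731 -1.1192] {'elbow': [0.09, 0.11, 0.78], 'wrist': [0.27, 0.31, 0.41], 'j6': [0.44, 0.24, 0.45], 'tcp': [0.44, 0.14, 0.28]}
90 -33 0.034 [ 0.863   0.4261 -0.8245  0.4945 -0.8422 -1.293 ] {'elbow': [0.16, 0.19, 0.75], 'wrist': [0.26, 0.3, 0.31], 'j6': [0.44, 0.26, 0.34], 'tcp': [0.44, 0.15, 0.17]}
90 -33 0.14 [ 0.8793  0.258  -0.7092  0.4    -1.1014 -1.1529] {'elbow': [0.1, 0.12, 0.78], 'wrist': [0.27, 0.32, 0.4], 'j6': [0.44, 0.26, 0.44], 'tcp': [0.44, 0.15, 0.27]}
```

```bash
cat > p3.py <<'E'
from h import *
np.set_printoptions(precision=3,suppress=True)
p,Rm,G=rep();q=arm.get_state()["q"]
for psi,w in [(-20,[0,0,0]),(-10,[0,0,0]),(0,[0,0,0]),(0,[-.035,-.01,0]),(0,[-.07,-.02,0]),(0,[-.09,-.02,.05]),(0,[-.09,-.02,.1]),(0,[-.09,-.02,.15])]:
    R1=Rt(np.radians(psi),np.radians(59.9));g=G+w
    q,e=IK.ik(g-R1[:,2]*GD,R1,q);print(psi,w,q,"e%.1e"%e,np.linalg.svd(IK.jac(q))[1][-1].round(3))
R0=Rt(0,np.radians(59.9))
goto(G,R0,8)
st=(G-R0[:,2]*GD,R0,None); goto(G+[-.07,-.02,0],R0,4,start=st)
qt=np.array([.8605,.2331,-.7089,.3801,-1.0731,-1.1192])
for k in range(0,31,2):
    qq=q+(qt-q)*k/30; pp,RR=IK.fk(qq); g=pp+RR[:,2]*GD; up=RR@np.array([-.866,0,-.5]); L=links(qq)
    c=pp+RR[:,2]*.112; lowb=min((c+RR[:,1]*sy*.0965+RR[:,0]*sx*.039)[2] for sy in(1,-1) for sx in(1,-1))
    print(k,"G",g,"crook",g-up*.04,"top",g+up*.1385,"lowbody",lowb.round(3),"cam",pp+RR@[.074,0,.018],"wr",L["wrist"],"tcp",pp)
E
python3 p3.py
```

```text
q [-0.8092  0.557  -0.9614 -2.8447 -0.9952  1.5531] t 18.875 G [ 0.5997 -0.2355  0.0634] w 0.0152 f [-0.2299 -0.0157 -0.9366] head -29.89 tilt 59.89 y_z -0.0
-20 [0, 0, 0] [-0.8832  0.5217 -0.8222 -2.5184 -0.8551  1.4185] e1.4e-15 0.122
-10 [0, 0, 0] [-0.8805  0.4864 -0.6653 -2.1868 -0.7583  1.1768] e3.0e-15 0.116
0 [0, 0, 0] [-0.8495  0.4778 -0.5359 -1.897  -0.7558  0.9535] e2.6e-11 0.136
0 [-0.035, -0.01, 0] [-0.9175  0.4663 -0.5673 -1.8476 -0.7955  0.9656] e1.9e-13 0.139
0 [-0.07, -0.02, 0] [-0.9884  0.4569 -0.5933 -1.7932 -0.8342  0.9755] e4.8e-14 0.142
0 [-0.09, -0.02, 0.05] [-0.9637  0.3007 -0.5859 -1.6627 -0.7946  0.7561] e9.0e-11 0.141
0 [-0.09, -0.02, 0.1] [-0.8902  0.1658 -0.5493 -1.5386 -0.7379  0.511 ] e2.2e-11 0.141
0 [-0.09, -0.02, 0.15] [-0.8084  0.049  -0.5106 -1.4    -0.6879  0.264 ] e6.5e-11 0.137
N 8 row [-0.404, -0.0, -0.234, -0.006, -0.359, 0.01] TCP-> [ 0.4619 -0.2355  0.1433] shiftmm/row 9.0 deg/row 3.74
N 4 row [0.0, 0.0, 0.0, 0.351, -0.2, -0.606] TCP-> [ 0.3919 -0.2555  0.1433] shiftmm/row 18.2 deg/row 0.0
0 G [ 0.5097 -0.2555  0.2134] crook [ 0.5097 -0.2555 
[... 2286 characters left out ...]
0.0948] crook [ 0.3613 -0.0476  0.0834] top [0.424  0.1116 0.1342] lowbody 0.114 cam [ 0.3891 -0.0584  0.2468] wr [0.3613 0.2101 0.436 ] tcp [0.4132 0.0138 0.2474]
26 G [0.3955 0.0026 0.1076] crook [ 0.3858 -0.0355  0.1001] top [0.4288 0.1345 0.1334] lowbody 0.127 cam [ 0.4101 -0.0249  0.264 ] wr [0.3342 0.2478 0.4269] tcp [0.426  0.0493 0.2568]
28 G [0.4183 0.0262 0.1228] crook [ 0.4134 -0.0134  0.1191] top [0.4352 0.163  0.1354] lowbody 0.143 cam [0.4282 0.017  0.2817] wr [0.3031 0.282  0.4181] tcp [0.4359 0.0913 0.2671]
30 G [0.441 0.06  0.14 ] crook [0.441 0.02  0.14 ] top [0.441  0.1985 0.14  ] lowbody 0.161 cam [0.441  0.0665 0.2994] wr [0.2685 0.3121 0.4093] tcp [0.441  0.1396 0.278 ]
```

Call:
{"op": "carry_out", "data": {"targets": [[[-0.404,0,-0.234,-0.006,-0.359,0.01,-1],[-0.404,0,-0.234,-0.006,-0.359,0.01,-1],[-0.404,0,-0.234,-0.006,-0.359,0.01,-1],[-0.404,0,-0.234,-0.006,-0.359,0.01,-1],[-0.404,0,-0.234,-0.006,-0.359,0.01,-1],[-0.404,0,-0.234,-0.006,-0.359,0.01,-1],[-0.404,0,-0.234,-0.006,-0.359,0.01,-1],[-0.404,0,-0.234,-0.006,-0.359,0.01,-1],[0,0,0,0.35,-0.2,-0.61,-1],[0,0,0,0.35,-0.2,-0.61,-1],[0,0,0,0.35,-0.2,-0.61,-1],[0,0,0,0.35,-0.2,-0.61,-1]]]}}

```text
t: 20.38
eef_pos: [0.39, -0.2556, 0.1437]
ee_rot: [3.14, 1.045, 3.139]
force: [0.3, -0.5, -0.8]
width: 0.0153
```

Run:
```python
from hang import *
p,Rm,G=rep()
p,d,m=snap("scene","s13"); q=p[170:330,300:440,::-1];cv2.imwrite('pics/s13c.png',cv2.resize(q,None,fx=3.7,fy=3.7,interpolation=2))
goto([.51,-.2555,.2134],Rt(0,np.radians(59.9)),7)
```

```text
q [-0.9916  0.4548 -0.5952 -1.7906 -0.8351  0.9741] t 20.375 G [ 0.5278 -0.2557  0.0637] w 0.0153 f [ 0.3158 -0.5271 -0.8189] head -0.05 tilt 59.89 y_z 0.0006
N 7 row [-0.001, -0.001, -0.001, -0.694, 0.002, -0.511] TCP-> [ 0.3722 -0.2555  0.2933] shiftmm/row 21.5 deg/row 0.01
```

View pics/s13c.png

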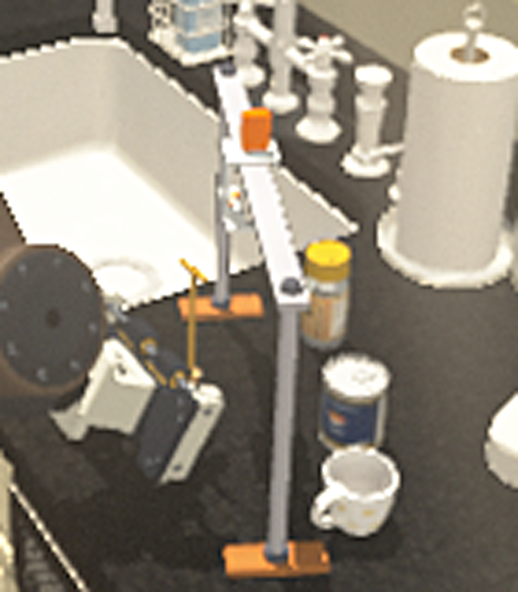

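Call:
{"op": "carry_out", "data": {"targets": [[[0,0,0,-0.69,0,-0.51,-1],[0,0,0,-0.69,0,-0.51,-1],[0,0,0,-0.69,0,-0.51,-1],[0,0,0,-0.69,0,-0.51,-1],[0,0,0,-0.69,0,-0.51,-1],[0,0,0,-0.69,0,-0.51,-1],[0,0,0,-0.69,0,-0.51,-1]]]}}

```text
t: 21.3
eef_pos: [0.374, -0.2554, 0.2934]
ee_rot: [3.141, 1.045, 3.14]
force: [0.2, -0.3, -0.6]
width: 0.015
```

```bash
cat > p4.py <<'E'
from h import *
np.set_printoptions(precision=3,suppress=True)
p,Rm,G=rep();q=arm.get_state()["q"]
qt=np.array([.8605,.2331,-.7089,.3801,-1.0731,-1.1192]); g1=np.array([.441,.06,.14])
def path(t):
    x=q+(qt-q)*t; x=x.copy(); x[1]-=.16*np.sin(np.pi*t); return x
N=34; P,RR=IK.fk(q)
out=[]
for k in range(1,N+1):
    t=k/N; a,b=IK.fk(path(t))
    r=np.round(np.r_[R.from_matrix(RR.T@b).as_rotvec()/np.radians(8),RR.T@(a-P)/.025],2)
    P=P+RR@(r[3:]*.025);RR=RR@R.from_rotvec(r[:3]*np.radians(8)).as_matrix()
    out.append(r.tolist()+[-1]); g=P+RR[:,2]*GD;up=RR@np.array([-.866,0,-.5])
    if k%3==0 or k==N: print(k,"G",g,"crook",g-up*.04,"top",g+up*.1385,"max",np.abs(r).max())
import json
print(json.dumps(out[:17]));print(json.dumps(out[17:]))
E
python3 p4.py
```

```text
q [-0.8034  0.0503 -0.508  -1.4    -0.6834  0.2599] t 21.3 G [ 0.5118 -0.2555  0.2135] w 0.015 f [ 0.1614 -0.3318 -0.5675] head -0.03 tilt 59.88 y_z 0.0004
3 G [ 0.4996 -0.1805  0.1976] crook [ 0.496  -0.1803  0.1578] top [ 0.5121 -0.1813  0.3355] max 0.61
6 G [ 0.4765 -0.1201  0.1827] crook [ 0.4689 -0.1209  0.1434] top [ 0.5026 -0.1172  0.3187] max 0.48
9 G [ 0.4478 -0.0751  0.1685] crook [ 0.4363 -0.0784  0.1303] top [ 0.4874 -0.0635  0.3007] max 0.37
12 G [ 0.4184 -0.0448  0.1551] crook [ 0.4035 -0.0521  0.1187] top [ 0.4701 -0.0197  0.2811] max 0.33
15 G [ 0.3926 -0.0275  0.1433] crook [ 0.3751 -0.0397  0.1095] top [0.4535 0.0148 0.2603] max 0.37
18 G [ 0.374  -0.02    0.1336] crook [ 0.355  -0.038   0.1034] top [0.4396 0.0424 0.2384] max 0.4
21 G [ 0.3654 -0.0175  0.1269] crook [ 0.3466 -0.0416  0.101 ] top [0.4306 0.0658 0.2162] max 0.43
24 G [ 0.368  -0.0151  0.1241] crook [ 0.3511 -0.045   0.1035] top [0.4266 0.0883 0.1952] max 0.47
27 G [ 0.382  -0.0077  0.1251] crook [ 0.3687 -0.0425  0.1104] top [0.4279 0.1127 0.1757] max 0.59
30 G [0.4044 0.0107 0.1295] crook [ 0.3962 -0
[... 1054 characters left out ...]
.27, 0.05, 0.11, -1], [-0.09, 0.41, -0.24, -0.3, 0.03, 0.1, -1], [-0.06, 0.43, -0.25, -0.34, 0.0, 0.09, -1], [-0.03, 0.43, -0.25, -0.38, -0.01, 0.07, -1], [-0.01, 0.43, -0.25, -0.42, -0.02, 0.05, -1], [0.01, 0.44, -0.25, -0.47, -0.04, 0.03, -1], [0.05, 0.44, -0.26, -0.5, -0.05, 0.01, -1], [0.07, 0.44, -0.26, -0.55, -0.06, -0.03, -1], [0.1, 0.43, -0.26, -0.59, -0.07, -0.06, -1], [0.14, 0.44, -0.26, -0.63, -0.06, -0.09, -1], [0.16, 0.42, -0.26, -0.67, -0.07, -0.13, -1], [0.19, 0.42, -0.26, -0.71, -0.06, -0.18, -1], [0.22, 0.41, -0.26, -0.74, -0.07, -0.23, -1], [0.26, 0.4, -0.27, -0.78, -0.05, -0.27, -1], [0.28, 0.38, -0.25, -0.8, -0.05, -0.33, -1], [0.32, 0.37, -0.26, -0.83, -0.05, -0.39, -1]]
```

Call:
{"op": "carry_out", "data": {"targets": [[[-0.43,0.2,-0.19,0.06,0.68,0.03,-1],[-0.41,0.21,-0.2,0.05,0.64,0.05,-1],[-0.4,0.22,-0.21,0.04,0.61,0.05,-1],[-0.39,0.23,-0.21,0.02,0.56,0.06,-1],[-0.37,0.25,-0.21,0.02,0.53,0.07,-1],[-0.36,0.26,-0.21,0.01,0.48,0.07,-1],[-0.34,0.27,-0.22,-0.01,0.45,0.09,-1],[-0.32,0.28,-0.22,-0.01,0.41,0.09,-1],[-0.31,0.3,-0.22,-0.03,0.37,0.09,-1],[-0.28,0.31,-0.23,-0.05,0.34,0.11,-1],[-0.28,0.33,-0.23,-0.06,0.3,0.1,-1],[-0.25,0.33,-0.23,-0.08,0.26,0.12,-1],[-0.23,0.35,-0.23,-0.1,0.23,0.11,-1],[-0.22,0.36,-0.23,-0.12,0.19,0.12,-1],[-0.19,0.37,-0.23,-0.15,0.17,0.12,-1],[-0.18,0.38,-0.24,-0.17,0.13,0.12,-1],[-0.15,0.4,-0.24,-0.2,0.1,0.12,-1]]]}}

```text
t: 23.42
eef_pos: [0.3558, -0.0824, 0.2811]
ee_rot: [2.992, 0.39, -2.31]
force: [0.1, -0.1, -0.4]
width: 0.0152
```

```bash
sed -i 's/N=34/N=17/; s/x\[1\]-=.16\*np.sin(np.pi\*t)/x[1]-=.16*np.sin(np.pi*(.5+t\/2))-.16*(1-t)/; s/out\[:17\]/out/; s/print(json.dumps(out\[17:\]))//' p4.py; python3 p4.py
```

```text
q [ 0.0293 -0.0165 -0.6094 -0.5079 -0.8778 -0.4295] t 23.425 G [ 0.3786 -0.0221  0.1354] w 0.0152 f [ 0.0631 -0.0548 -0.4103] head 69.27 tilt 23.87 y_z 0.1378
3 G [ 0.3669 -0.0186  0.1281] crook [ 0.3478 -0.0407  0.1008] top [0.4328 0.0581 0.2227] max 0.42
6 G [ 0.3661 -0.0167  0.1242] crook [ 0.3484 -0.0448  0.1019] top [0.4274 0.0805 0.2015] max 0.43
9 G [ 0.3761 -0.0113  0.1239] crook [ 0.3614 -0.0447  0.1073] top [0.4267 0.104  0.1813] max 0.55
12 G [0.3963 0.0029 0.1273] crook [ 0.3863 -0.0344  0.1169] top [0.4309 0.1321 0.1634] max 0.67
15 G [0.4225 0.0312 0.1342] crook [ 0.4183 -0.0084  0.1302] top [0.4371 0.1682 0.1483] max 0.77
17 G [0.4411 0.0599 0.14  ] crook [0.4411 0.0199 0.1401] top [0.4411 0.1984 0.14  ] max 0.83
[[-0.13, 0.4, -0.24, -0.24, 0.08, 0.11, -1], [-0.11, 0.41, -0.24, -0.27, 0.05, 0.11, -1], [-0.08, 0.42, -0.25, -0.3, 0.02, 0.09, -1], [-0.06, 0.42, -0.24, -0.34, 0.01, 0.08, -1], [-0.04, 0.43, -0.25, -0.39, -0.01, 0.07, -1], [-0.0, 0.43, -0.25, -0.42, -0.03, 0.05, -1], [0.01, 0.44, -0.26, -0.46, -0.04, 0.03, -1], [0.05, 0.43, -0.25, -0.51, -0.05, 0.0, -1], [0.07, 0.44, -0.26, -0.55, -0.05, -0.02, -1], [0.1, 0.44, -0.26, -0.59, -0.07, -0.06, -1], [0.14, 0.43, -0.26, -0.63, -0.06, -0.1, -1], [0.16, 0.42, -0.26, -0.67, -0.07, -0.13, -1], [0.19, 0.42, -0.26, -0.7, -0.07, -0.18, -1], [0.23, 0.41, -0.26, -0.75, -0.06, -0.23, -1], [0.25, 0.4, -0.26, -0.77, -0.05, -0.28, -1], [0.28, 0.38, -0.26, -0.8, -0.05, -0.33, -1], [0.32, 0.37, -0.25, -0.83, -0.05, -0.39, -1]]
```

Call:
{"op": "carry_out", "data": {"targets": [[[-0.13,0.4,-0.24,-0.24,0.08,0.11,-1],[-0.11,0.41,-0.24,-0.27,0.05,0.11,-1],[-0.08,0.42,-0.25,-0.3,0.02,0.09,-1],[-0.06,0.42,-0.24,-0.34,0.01,0.08,-1],[-0.04,0.43,-0.25,-0.39,-0.01,0.07,-1],[0,0.43,-0.25,-0.42,-0.03,0.05,-1],[0.01,0.44,-0.26,-0.46,-0.04,0.03,-1],[0.05,0.43,-0.25,-0.51,-0.05,0,-1],[0.07,0.44,-0.26,-0.55,-0.05,-0.02,-1],[0.1,0.44,-0.26,-0.59,-0.07,-0.06,-1],[0.14,0.43,-0.26,-0.63,-0.06,-0.1,-1],[0.16,0.42,-0.26,-0.67,-0.07,-0.13,-1],[0.19,0.42,-0.26,-0.7,-0.07,-0.18,-1],[0.23,0.41,-0.26,-0.75,-0.06,-0.23,-1],[0.25,0.4,-0.26,-0.77,-0.05,-0.28,-1],[0.28,0.38,-0.26,-0.8,-0.05,-0.33,-1],[0.32,0.37,-0.25,-0.83,-0.05,-0.39,-1]]]}}

```text
t: 25.55
eef_pos: [0.4419, 0.1395, 0.2784]
ee_rot: [-3.139, -0.526, -1.573]
force: [-1.2, -0.3, -1.1]
width: 0.0151
```

Run:
```python
from hang import *
p,Rm,G=rep()
snap("wrist","w14")
p,d,m=snap("top","t14"); cv2.imwrite('pics/t14c.png',cv2.resize(p[180:270,190:410,::-1],None,fx=3.6,fy=3.6,interpolation=2))
R1=Rt(np.radians(90),np.radians(-31)); goto([.441,.062,.036],R1,6)
```

```text
q [ 0.8593  0.2336 -0.7085  0.3838 -1.0739 -1.1219] t 25.55 G [0.4422 0.0595 0.1406] w 0.0151 f [-1.1569 -0.2712 -1.1051] head -89.79 tilt 30.13 y_z -0.0026
N 6 row [-0.003, 0.018, -0.0, -0.377, 0.009, 0.595] TCP-> [0.441  0.144  0.1725] shiftmm/row 17.6 deg/row 0.15
```

View pics/t14c.png

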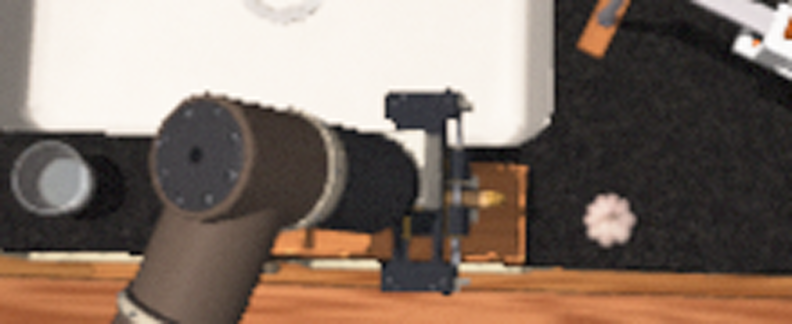

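View pics/w14.png

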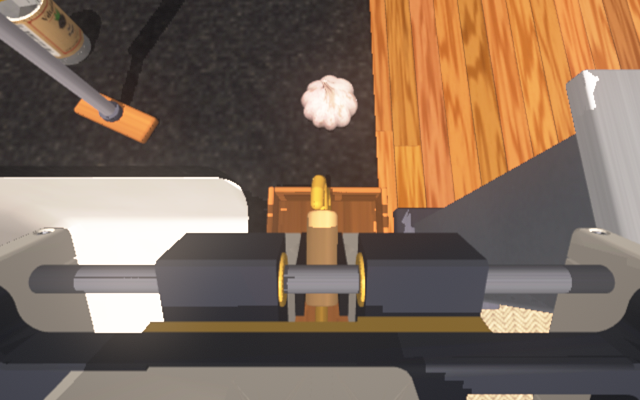

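Call:
{"op": "carry_out", "data": {"targets": [[[0,0.02,0,-0.38,0.01,0.59,-1],[0,0.02,0,-0.38,0.01,0.59,-1],[0,0.02,0,-0.38,0.01,0.59,-1],[0,0.02,0,-0.38,0.01,0.59,-1],[0,0.02,0,-0.38,0.01,0.59,-1],[0,0.02,0,-0.38,0.01,0.59,-1],[0,0,0,0,0,0,-1]]]}}

```text
t: 26.52
eef_pos: [0.4404, 0.1428, 0.1726]
ee_rot: [-3.141, -0.542, -1.574]
force: [-0.2, 0.2, -0.7]
width: 0.0148
```

Run:
```python
from hang import *
p,Rm,G=rep()
p,d,m=snap("scene","s15"); cv2.imwrite('pics/s15.png',p[:,:,::-1])
snap("wrist","w15")
```

```text
q [ 0.8532  0.4056 -0.8256  0.4786 -0.8259 -1.2699] t 26.525 G [0.4403 0.0606 0.0362] w 0.0148 f [-0.2096  0.1527 -0.7161] head -90.12 tilt 31.07 y_z -0.0004
```

View pics/w15.png

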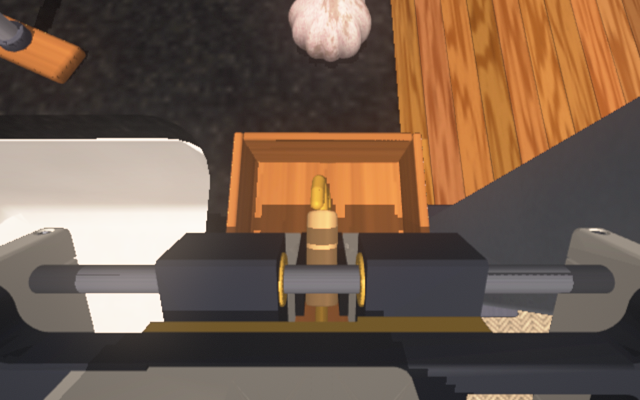

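Call:
{"op": "carry_out", "data": {"targets": [[[0,0,0,0,0,0,-0.5],[0,0,0,0,0,0,-0.25],[0,0,0,0,0,0,-0.25],[0,0,0,0,0,0,-0.25],[0,0,0,0,0,-0.8,-0.25],[0,0,0,0,0,-0.8,-0.25],[0,0,0,0,0,-0.8,-0.25],[0,0,0,0,0,-0.8,-0.25],[0,0,0,0,0,-0.8,-0.25]]]}}

```text
t: 27.75
eef_pos: [0.4405, 0.196, 0.2597]
ee_rot: [-3.139, -0.54, -1.573]
force: [0.0, -0.5, -0.1]
width: 0.0329
```

Run:
```python
from hang import *
p,Rm,G=rep()
snap("wrist","w16")
p,d,m=snap("top","t16"); cv2.imwrite('pics/t16c.png',cv2.resize(p[180:270,190:410,::-1],None,fx=3.6,fy=3.6,interpolation=2))
```

```text
q [ 0.9419  0.3044 -0.6543  0.3501 -1.0888 -1.1824] t 27.75 G [0.4408 0.114  0.123 ] w 0.0329 f [ 0.0072 -0.5427 -0.1365] head -89.81 tilt 30.95 y_z -0.0026
```

View pics/w16.png

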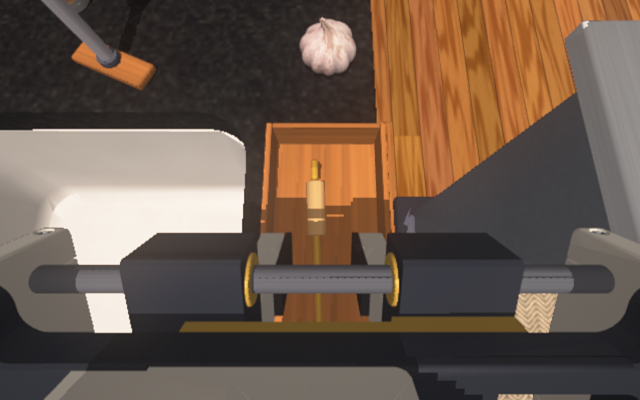

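```bash
cat > p5.py <<'E'
from h import *
from fik import solve
np.set_printoptions(precision=3,suppress=True)
for nm,g,psis in (("fin",[.599,-.2345,.308],(-26,154)),("finup",[.599-.07,-.2345+.03,.36],(-26,154)),("bay",[.441,.282,.094],(-26,0,26,60,90,154,180,206,240,-90)),):
  for psi in psis:
    R1=Rt(np.radians(psi),0)
    for s in solve(np.array(g)-R1[:,2]*GD,R1,n=80): print(nm,psi,s,{k:v.round(2).tolist() for k,v in links(s).items() if k!="tcp"})
E
python3 p5.py
```

```text
fin -26 [-0.07   0.276  0.035  0.    -1.33  -1.954] {'elbow': [0.16, -0.01, 0.78], 'wrist': [0.61, -0.04, 0.67], 'j6': [0.6, -0.23, 0.67]}
fin 154 [-0.07   0.276  0.035 -0.    -1.33   1.187] {'elbow': [0.16, -0.01, 0.78], 'wrist': [0.61, -0.04, 0.67], 'j6': [0.6, -0.23, 0.67]}
finup -26 [-0.024  0.127 -0.038  0.    -1.405 -2.001] {'elbow': [0.08, -0.0, 0.8], 'wrist': [0.53, -0.01, 0.72], 'j6': [0.53, -0.2, 0.72]}
finup 154 [-0.024  0.127 -0.038 -0.    -1.405  1.141] {'elbow': [0.08, -0.0, 0.8], 'wrist': [0.53, -0.01, 0.72], 'j6': [0.53, -0.2, 0.72]}
bay -26 [ 0.944  0.265 -0.516  0.    -0.79  -2.969] {'elbow': [0.09, 0.13, 0.78], 'wrist': [0.29, 0.39, 0.45], 'j6': [0.44, 0.28, 0.45]}
bay 0 [ 0.944  0.265 -0.516  0.    -0.79  -2.515] {'elbow': [0.09, 0.13, 0.78], 'wrist': [0.29, 0.39, 0.45], 'j6': [0.44, 0.28, 0.45]}
bay 26 [ 0.944  0.265 -0.516  0.    -0.79  -2.061] {'elbow': [0.09, 0.13, 0.78], 'wrist': [0.29, 0.39, 0.45], 'j6': [0.44, 0.28, 0.45]}
bay 60 [ 0.944  0.265 -0.516  0.    -0.79  -1.468] {'elbow': [0.09, 0.13, 0.78], 'wrist': [0.29, 0.39, 0.45], 'j6': [0.44, 0.28, 0.45]}
bay 90 [ 0.944  0.265 -0.516  0.    -0.79  -0.944] {'elbow': [0.09, 0.13, 0.78], 'wrist': [0.29, 0.39, 0.45], 'j6': [0.44, 0.28, 0.45]}
bay 154 [ 0.944  0.265 -0.516 -0.    -0.79   0.173] {'elbow': [0.09, 0.13, 0.78], 'wrist': [0.29, 0.39, 0.45], 'j6': [0.44, 0.28, 0.45]}
bay 180 [ 0.944  0.265 -0.516 -0.    -0.79   0.627] {'elbow': [0.09, 0.13, 0.78], 'wrist': [0.29, 0.39, 0.45], 'j6': [0.44, 0.28, 0.45]}
bay 206 [ 0.944  0.265 -0.516 -0.    -0.79   1.081] {'elbow': [0.09, 0.13, 0.78], 'wrist': [0.29, 0.39, 0.45], 'j6': [0.44, 0.28, 0.45]}
bay 240 [ 0.944  0.265 -0.516 -0.    -0.79   1.674] {'elbow': [0.09, 0.13, 0.78], 'wrist': [0.29, 0.39, 0.45], 'j6': [0.44, 0.28, 0.45]}
bay -90 [ 0.944  0.265 -0.516 -0.    -0.79   2.198] {'elbow': [0.09, 0.13, 0.78], 'wrist': [0.29, 0.39, 0.45], 'j6': [0.44, 0.28, 0.45]}
```

View pics/t16c.png

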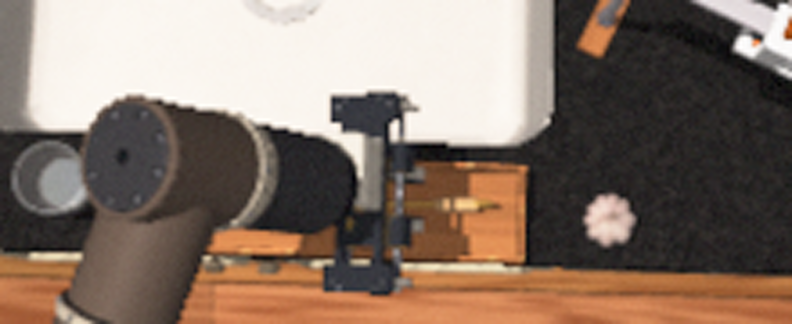

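```bash
cat > p6.py <<'E'
from hang import *
from fik import solve
hang("t17")
p,Rm,G=rep();q=arm.get_state()["q"]
R1=Rt(np.radians(-26),0)
qt,e=IK.ik(np.array([.599,-.2345,.375])-R1[:,2]*GD,R1,[-.07,.2,0,0,-1.35,-1.95]);print(qt,e)
N=24
def path(t):
    x=q+(qt-q)*t; x=x.copy(); x[1]-=.1*np.sin(np.pi*t); return x
P,RR=IK.fk(q);out=[]
for k in range(1,N+1):
    a,b=IK.fk(path(k/N)); r=np.round(np.r_[R.from_matrix(RR.T@b).as_rotvec()/np.radians(8),RR.T@(a-P)/.025],2)
    P=P+RR@(r[3:]*.025);RR=RR@R.from_rotvec(r[:3]*np.radians(8)).as_matrix();out.append(r.tolist()+[0])
    if k%2==0: print(k,"G",P+RR[:,2]*GD,np.abs(r).max())
import json;print(json.dumps(out))
E
python3 p6.py
```

```text
fin n 24 mean [ 0.59625778 -0.23183168  0.31224602] top [ 0.59755456 -0.23299108  0.31881838] px 410.5416666666667 186.95833333333334
rect ((599.2800903320312, -234.44113159179688), (11.730962753295898, 18.45572853088379), 45.19671630859375)
hanger_fin 0.66 [171.7, 380.2] [ 0.64517981 -0.13242068  0.308     ]
hanger_saddle 0.55 [187.9, 408.1] [ 0.5993841  -0.23199784  0.28      ]
hanger_slot 0.7 [189.6, 406.0] [ 0.60420799 -0.23861431  0.225     ]
q [ 0.9409  0.3056 -0.6566  0.3508 -1.0864 -1.183 ] t 28.05 G [0.4405 0.1131 0.1219] w 0.0328 f [ 0.5605  0.7261 -0.2052] head -89.9 tilt 31.0 y_z -0.0018
[-0.0704  0.2566  0.1559  0.     -1.4701 -1.9542] 3.796493285957223e-11
2 G [0.4633 0.1007 0.146 ] 0.65
4 G [0.4849 0.0842 0.1719] 0.65
6 G [0.5055 0.0639 0.1988] 0.71
8 G [0.5239 0.0398 0.2258] 0.76
10 G [0.5404 0.013  0.2519] 0.81
12 G [ 0.5547 -0.0164  0.2763] 0.83
14 G [ 0.567  -0.0482  0.2982] 0.85
16 G [ 0.5776 -0.082   0.3179] 0.86
18 G [ 0.5861 -0.1175  0.335 ] 0.87
20 G [ 0.5928 -0.1548  0.3498] 0.87
22 G [ 0.5971 -0.194   0.3628] 0.87
24 G [ 0.5989 -0.2345  0.375 ] 0.86
[[-0.11,
[... 369 characters left out ...]
, 0.41, -0.78, -0.36, 0], [-0.13, -0.12, 0.61, 0.36, -0.81, -0.36, 0], [-0.13, -0.11, 0.61, 0.31, -0.82, -0.35, 0], [-0.13, -0.1, 0.6, 0.27, -0.83, -0.34, 0], [-0.13, -0.08, 0.6, 0.21, -0.85, -0.32, 0], [-0.13, -0.07, 0.59, 0.15, -0.85, -0.31, 0], [-0.13, -0.06, 0.58, 0.11, -0.87, -0.3, 0], [-0.12, -0.06, 0.58, 0.05, -0.86, -0.28, 0], [-0.13, -0.04, 0.57, -0.0, -0.87, -0.27, 0], [-0.12, -0.03, 0.57, -0.05, -0.87, -0.25, 0], [-0.12, -0.02, 0.57, -0.1, -0.87, -0.24, 0], [-0.12, -0.02, 0.56, -0.15, -0.87, -0.23, 0], [-0.12, -0.01, 0.56, -0.2, -0.87, -0.22, 0], [-0.11, -0.01, 0.55, -0.23, -0.87, -0.22, 0], [-0.12, -0.01, 0.55, -0.28, -0.86, -0.22, 0], [-0.11, -0.0, 0.54, -0.31, -0.86, -0.23, 0]]
```

View pics/t17c.png

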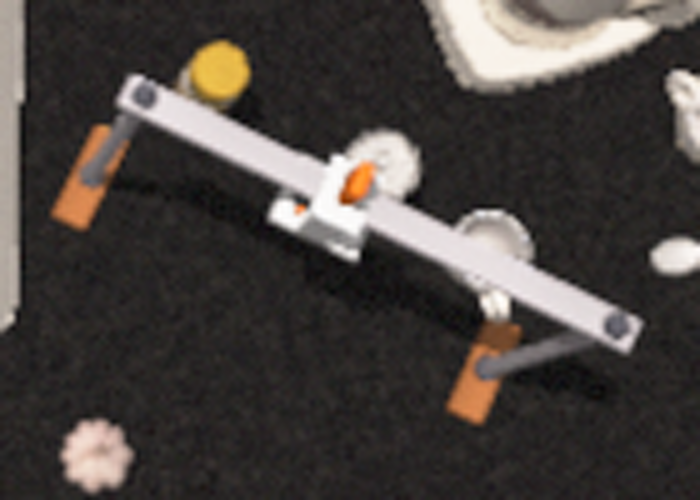

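Call:
{"op": "carry_out", "data": {"targets": [[[-0.11,-0.21,0.64,0.63,-0.55,-0.28,0],[-0.11,-0.2,0.65,0.61,-0.58,-0.3,0],[-0.12,-0.2,0.64,0.61,-0.61,-0.32,0],[-0.12,-0.19,0.64,0.58,-0.65,-0.33,0],[-0.12,-0.18,0.63,0.55,-0.68,-0.35,0],[-0.12,-0.17,0.63,0.53,-0.71,-0.35,0],[-0.12,-0.15,0.63,0.49,-0.74,-0.36,0],[-0.13,-0.15,0.62,0.46,-0.76,-0.36,0],[-0.13,-0.14,0.62,0.41,-0.78,-0.36,0],[-0.13,-0.12,0.61,0.36,-0.81,-0.36,0],[-0.13,-0.11,0.61,0.31,-0.82,-0.35,0],[-0.13,-0.1,0.6,0.27,-0.83,-0.34,0],[-0.13,-0.08,0.6,0.21,-0.85,-0.32,0],[-0.13,-0.07,0.59,0.15,-0.85,-0.31,0],[-0.13,-0.06,0.58,0.11,-0.87,-0.3,0],[-0.12,-0.06,0.58,0.05,-0.86,-0.28,0]]]}}

```text
t: 30.05
eef_pos: [0.5837, -0.0622, 0.4754]
ee_rot: [-3.022, -0.059, -2.977]
force: [0.3, 0.8, -0.6]
width: 0.044
```

Run:
```python
from h import *
p,Rm,G=rep()
g=np.array([.599,-.2345,.375]);R1=Rt(np.radians(-25),0)
r=goto(g,R1,9); sim(np.round(r,2),9)
```

```text
q [ 0.2654  0.1869 -0.1146  0.1162 -1.3417 -1.6987] t 30.05 G [ 0.5776 -0.0825  0.3175] w 0.044 f [ 0.3444  0.8456 -0.5854] head -106.7 tilt 7.65 y_z -0.1193
N 9 row [-0.106, -0.017, 0.48, -0.142, -0.784, -0.212] TCP-> [ 0.599  -0.2345  0.5343] shiftmm/row 20.6 deg/row 3.94
3 tcp [ 0.604 -0.136  0.503] grip [ 0.599 -0.147  0.345]
7 tcp [ 0.602 -0.214  0.528] grip [ 0.602 -0.216  0.369]
```

Call:
{"op": "carry_out", "data": {"targets": [[[-0.11,-0.02,0.48,-0.14,-0.78,-0.21,0],[-0.11,-0.02,0.48,-0.14,-0.78,-0.21,0],[-0.11,-0.02,0.48,-0.14,-0.78,-0.21,0],[-0.11,-0.02,0.48,-0.14,-0.78,-0.21,0],[-0.11,-0.02,0.48,-0.14,-0.78,-0.21,0],[-0.11,-0.02,0.48,-0.14,-0.78,-0.21,0],[-0.11,-0.02,0.48,-0.14,-0.78,-0.21,0],[-0.11,-0.02,0.48,-0.14,-0.78,-0.21,0],[-0.11,-0.02,0.48,-0.14,-0.78,-0.21,0],[0,0,0,0,0,0,0]]]}}

```text
t: 31.3
eef_pos: [0.5986, -0.2343, 0.535]
ee_rot: [3.135, 0.005, 2.705]
force: [0.3, 0.7, -0.2]
width: 0.0435
```

Run:
```python
from h import *
p,Rm,G=rep()
p,d,m=snap("wrist","w18")
for n in ("hanger_fin","hanger_saddle"):
    for x in arm.landmark_of("wrist",n)[:1]: print(n,x["conf"],x["point"],pix2w("wrist",d,x["point"],m=m))
print(w2pix("wrist",[.599,-.2345,.308],m))
g=np.array([.599,-.2345,.308]);R1=Rt(np.radians(-25),0)
r=goto(g,R1,4)
```

```text
q [-0.0715  0.2541  0.1562 -0.0043 -1.4663 -1.9353] t 31.3 G [ 0.5997 -0.2337  0.3757] w 0.0435 f [ 0.2988  0.7158 -0.1581] head 28.74 tilt 0.45 y_z 0.0064
hanger_fin 0.73 [218.6, 316.0] [ 0.5945 -0.2342  0.3236]
hanger_saddle 0.91 [208.4, 317.7] [ 0.5892 -0.2304  0.3214]
[216.6108 318.5108]
N 4 row [0.01, 0.006, 0.006, -0.006, -0.02, 0.668] TCP-> [ 0.599  -0.2345  0.4673] shiftmm/row 16.7 deg/row 0.11
```

View pics/w18.png

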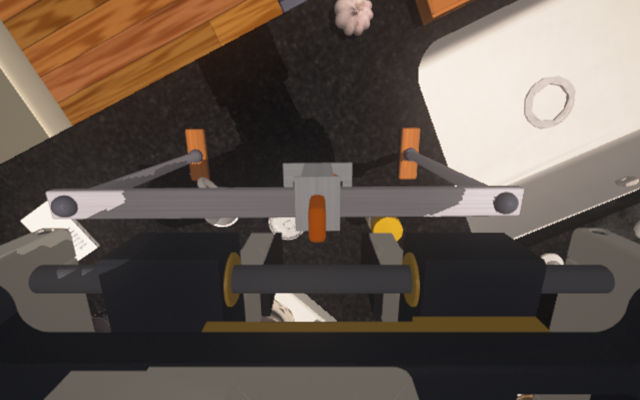

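Call:
{"op": "carry_out", "data": {"targets": [[[0,0,0,0,-0.02,0.67,0],[0,0,0,0,-0.02,0.67,0],[0,0,0,0,-0.02,0.67,0],[0,0,0,0,-0.02,0.63,0],[0,0,0,0,0,0,0]]]}}

```text
t: 32.08
eef_pos: [0.5985, -0.234, 0.4663]
ee_rot: [3.137, 0.001, 2.709]
force: [-0.3, 0.3, 0.7]
width: 0.0438
```

Run:
```python
from h import *
p,Rm,G=rep()
p,d,m=snap("wrist","w19")
```

```text
q [-0.0711  0.2747  0.0335 -0.0045 -1.3273 -1.9313] t 32.075 G [ 0.5989 -0.2334  0.307 ] w 0.0438 f [-0.333   0.3315  0.6538] head 57.85 tilt 0.28 y_z 0.0049
```

View pics/w19.png

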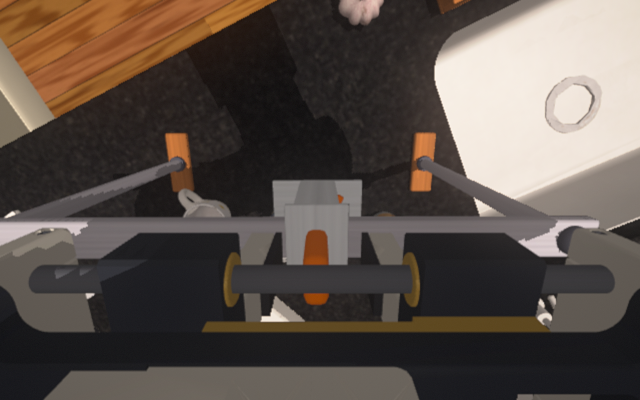

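Call:
{"op": "carry_out", "data": {"targets": [[[0,0,0,0,0,0,-1],[0,0,0,0,0,0,-1],[0,0,0,0,0,0,-1],[0,0,0,0,0,0,-1],[0,0,0,0,0,-0.25,-1],[0,0,0,0,0,-0.25,-1],[0,0,0,0,0,-0.25,-1],[0,0,0,0,0,0,-1]]], "squeeze": 40}}

```text
t: 33.12
eef_pos: [0.5987, -0.2342, 0.4878]
ee_rot: [3.136, 0.005, 2.709]
force: [-0.6, 0.1, -0.2]
width: 0.0118
```

Run:
```python
from h import *
p,Rm,G=rep()
h=np.array([np.cos(np.radians(-24.7)),np.sin(np.radians(-24.7)),0])
print(Rm.T@h)
p,d,m=snap("scene","s20"); q=p[150:310,300:440,::-1];cv2.imwrite('pics/s20c.png',cv2.resize(q,None,fx=3.7,fy=3.7,interpolation=2))
snap("wrist","w20")
```

```text
q [-0.0713  0.2658  0.0688 -0.0041 -1.3672 -1.9313] t 33.125 G [ 0.5998 -0.2337  0.3285] w 0.0118 f [-0.5868  0.132  -0.1872] head 27.11 tilt 0.44 y_z 0.006
[-1.      0.0015  0.0048]
```

View pics/s20c.png

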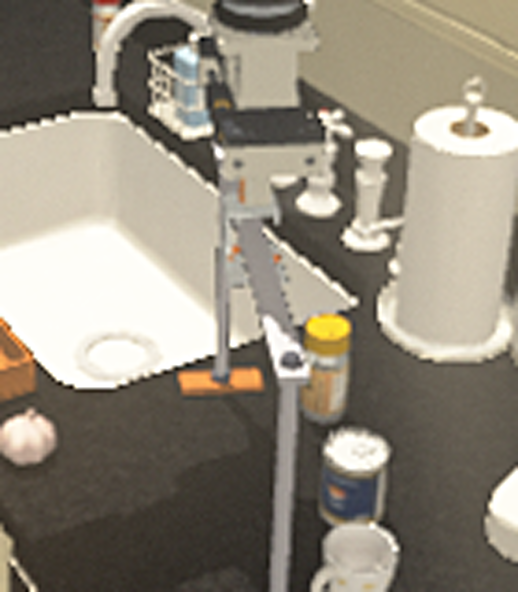

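View pics/w20.png

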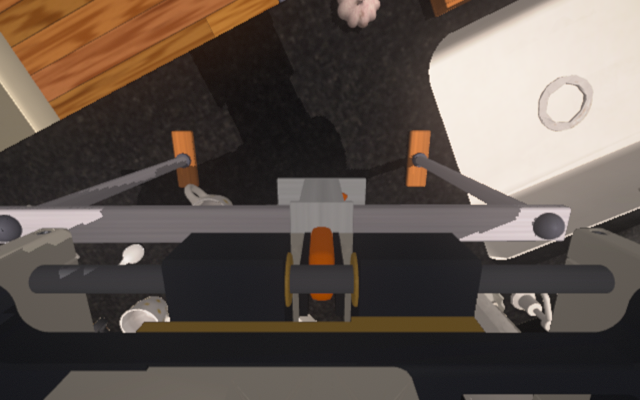

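Call:
{"op": "carry_out", "data": {"targets": [[[0,0,0,0.6,0,0,-1],[0,0,0,0.7,0,0,-1],[0,0,0,0.7,0,0,-1],[0,0,0,0.7,0,0,-1],[0,0,0,0.6,0,0,-1]]]}}

```text
t: 33.85
eef_pos: [0.5224, -0.1991, 0.4869]
ee_rot: [3.136, 0.004, 2.709]
force: [-0.3, 0.2, -0.6]
width: 0.0123
```

```bash
cat > p7.py <<'E'
from h import *
import json
np.set_printoptions(precision=3,suppress=True)
p,Rm,G=rep();q=arm.get_state()["q"]
snap("wrist","w21")
R1=Rt(0,0); g=np.array([.4405,.282,.16]); qt,e=IK.ik(g-R1[:,2]*GD,R1,[.944,.265,-.516,0,-.79,-2.515]);print(qt,e)
N=26
def path(t):
    x=q+(qt-q)*t; x=x.copy(); x[1]-=.12*np.sin(np.pi*t); return x
P,RR=IK.fk(q);out=[]
for k in range(1,N+1):
    a,b=IK.fk(path(k/N)); r=np.round(np.r_[R.from_matrix(RR.T@b).as_rotvec()/np.radians(8),RR.T@(a-P)/.025],2)
    P=P+RR@(r[3:]*.025);RR=RR@R.from_rotvec(r[:3]*np.radians(8)).as_matrix();out.append(r.tolist()+[-1])
    if k%2==0: print(k,"G",P+RR[:,2]*GD,"tilt",np.degrees(np.arccos(-RR[2,2])).round(1),np.abs(r).max())
print(json.dumps(out[:13]));print(json.dumps(out[13:]))
E
python3 p7.py
```

```text
q [-0.0154  0.1228 -0.113  -0.0039 -1.3291 -1.987 ] t 33.85 G [ 0.5234 -0.1985  0.3276] w 0.0123 f [-0.3154  0.2107 -0.6352] head 32.24 tilt 0.4 y_z 0.0058
[ 0.9449  0.1845 -0.4399  0.     -0.9464 -2.5157] 1.1056829214001336e-13
2 G [ 0.5324 -0.1598  0.329 ] tilt 2.0 0.74
4 G [ 0.5388 -0.1208  0.3295] tilt 3.5 0.71
6 G [ 0.5425 -0.0816  0.328 ] tilt 4.8 0.7
8 G [ 0.5439 -0.0423  0.3245] tilt 5.9 0.7
10 G [ 0.5432 -0.003   0.3177] tilt 6.6 0.69
12 G [0.5401 0.0363 0.3081] tilt 7.0 0.69
14 G [0.5348 0.0752 0.2948] tilt 7.0 0.7
16 G [0.5267 0.1135 0.2782] tilt 6.5 0.69
18 G [0.5157 0.1511 0.2584] tilt 5.7 0.69
20 G [0.5015 0.1872 0.2359] tilt 4.6 0.68
22 G [0.4842 0.2215 0.2117] tilt 3.3 0.66
24 G [0.4638 0.2533 0.1859] tilt 1.7 0.65
26 G [0.4405 0.2818 0.1601] tilt 0.0 0.62
[[-0.04, -0.09, -0.12, 0.23, 0.74, -0.02, -1], [-0.05, -0.09, -0.12, 0.24, 0.74, -0.02, -1], [-0.05, -0.08, -0.12, 0.25, 0.73, -0.01, -1], [-0.06, -0.08, -0.12, 0.25, 0.71, 0.01, -1], [-0.06, -0.06, -0.11, 0.26, 0.72, 0.03, -1], [-0.05, -0.06, -0.12, 0.26, 0.7, 0.06, -1], [-0.06, -0.05, -0.12, 0.27, 0.7, 0.08, -1], [-0.05, -0.04, -0.12, 0.27, 0.7, 0.1, -1], [-0.05, -0.03, -0.12, 0.27, 0.7, 0.14, -1], [-0.05, -0.01, -0.11, 0.27, 0.69, 0.18, -1], [-0.04, -0.01, -0.12, 0.28, 0.7, 0.2, -1], [-0.04, 0.01, -0.12, 0.28, 0.69, 0.24, -1], [-0.02, 0.01, -0.12, 0.28, 0.69, 0.28, -1]]
[[-0.02, 0.03, -0.11, 0.29, 0.7, 0.31, -1], [-0.01, 0.04, -0.12, 0.3, 0.69, 0.35, -1], [-0.0, 0.04, -0.12, 0.3, 0.69, 0.37, -1], [0.01, 0.05, -0.11, 0.32, 0.69, 0.41, -1], [0.02, 0.06, -0.12, 0.32, 0.69, 0.43, -1], [0.03, 0.06, -0.12, 0.34, 0.68, 0.46, -1], [0.04, 0.07, -0.12, 0.35, 0.68, 0.48, -1], [0.05, 0.07, -0.12, 0.36, 0.68, 0.49, -1], [0.05, 0.07, -0.12, 0.38, 0.66, 0.51, -1], [0.07, 0.07, -0.12, 0.39, 0.66, 0.52, -1], [0.07, 0.07, -0.12, 0.41, 0.65, 0.53, -1], [0.08, 0.07, -0.11, 0.42, 0.63, 0.52, -1], [0.09, 0.06, -0.12, 0.44, 0.62, 0.52, -1]]
```

View pics/w21.png

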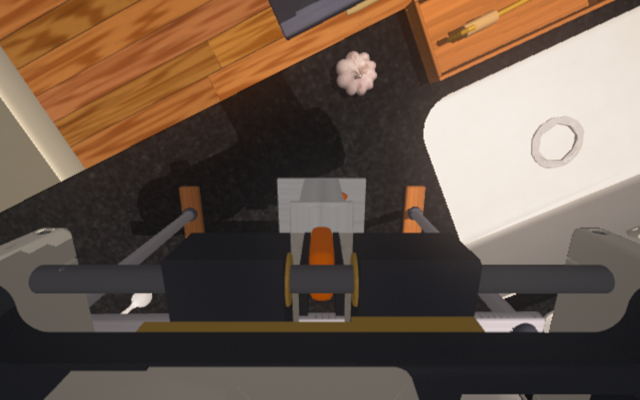

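Run:
```python
from h import *
p,Rm,G=rep();q=arm.get_state()["q"]
R1=Rt(0,0); g=np.array([.4405,.282,.165])
r=np.round(goto(g,R1,26),2)
P,RR=p,Rm
for k in range(26):
    P=P+RR@(r[3:]*.025);RR=RR@R.from_rotvec(r[:3]*np.radians(8)).as_matrix()
    q2,e=IK.ik(P,RR,q); 
    if k%3==1: print(k,(P+RR[:,2]*GD).round(3),e<1e-6,np.abs((q2-q)/.125/np.array([2.39,2.39,3.01,3.14,3.14,3.14])).max().round(2),q2.round(2))
    q=q2
```

```text
q [-0.0149  0.1204 -0.1148 -0.0044 -1.3296 -1.9874] t 33.9 G [ 0.5221 -0.1981  0.328 ] w 0.0119 f [-2.8578  0.6717 -2.2576] head 34.62 tilt 0.42 y_z 0.0064
N 26 row [0.002, 0.001, -0.119, 0.289, 0.698, 0.252] TCP-> [0.4405 0.282  0.3243] shiftmm/row 19.9 deg/row 0.95
1 [ 0.523 -0.16   0.316] True 0.12 [ 0.06  0.11 -0.16 -0.   -1.3  -2.03]
4 [ 0.523 -0.103  0.297] True 0.13 [ 0.17  0.09 -0.22 -0.   -1.25 -2.09]
7 [ 0.52  -0.046  0.279] True 0.13 [ 0.29  0.08 -0.27 -0.   -1.21 -2.15]
10 [0.513 0.01  0.26 ] True 0.13 [ 0.4   0.08 -0.32 -0.   -1.17 -2.22]
13 [0.504 0.066 0.241] True 0.13 [ 0.52  0.08 -0.36 -0.   -1.12 -2.29]
16 [0.493 0.122 0.223] True 0.13 [ 0.63  0.09 -0.39  0.   -1.08 -2.35]
19 [0.478 0.177 0.204] True 0.12 [ 0.74  0.11 -0.41  0.   -1.04 -2.41]
22 [0.461 0.231 0.186] True 0.12 [ 0.85  0.14 -0.43  0.   -0.99 -2.47]
25 [0.441 0.284 0.167] True 0.11 [ 0.95  0.18 -0.43  0.   -0.95 -2.52]
```

Call:
{"op": "carry_out", "data": {"targets": [[[0,0,-0.155,0.37,0.907,0.33,-1],[0,0,-0.155,0.37,0.907,0.33,-1],[0,0,-0.155,0.37,0.907,0.33,-1],[0,0,-0.155,0.37,0.907,0.33,-1],[0,0,-0.155,0.37,0.907,0.33,-1],[0,0,-0.155,0.37,0.907,0.33,-1],[0,0,-0.155,0.37,0.907,0.33,-1],[0,0,-0.155,0.37,0.907,0.33,-1],[0,0,-0.155,0.37,0.907,0.33,-1],[0,0,-0.155,0.37,0.907,0.33,-1],[0,0,-0.155,0.37,0.907,0.33,-1],[0,0,-0.155,0.37,0.907,0.33,-1],[0,0,-0.155,0.37,0.907,0.33,-1],[0,0,-0.155,0.37,0.907,0.33,-1],[0,0,-0.155,0.37,0.907,0.33,-1],[0,0,-0.155,0.37,0.907,0.33,-1],[0,0,-0.155,0.37,0.907,0.33,-1],[0,0,-0.155,0.37,0.907,0.33,-1],[0,0,-0.155,0.37,0.907,0.33,-1],[0,0,0,0,0,0,-1]]]}}

```text
t: 36.4
eef_pos: [0.4551, 0.2589, 0.3307]
ee_rot: [3.138, 0.005, 3.122]
force: [-0.1, 0.5, -0.7]
width: 0.0116
```

Run:
```python
from h import *
p,Rm,G=rep()
snap("wrist","w22")
p,d,m=snap("top","t22"); cv2.imwrite('pics/t22c.png',cv2.resize(p[180:270,190:410,::-1],None,fx=3.6,fy=3.6,interpolation=2))
for x in arm.landmark_of("wrist","short_bay")[:2]: print(x, ray_z("wrist",x["point"],.005))
goto([.4405,.282,.12],Rt(0,0),4)
```

```text
q [ 0.893   0.1716 -0.4271  0.0024 -0.9665 -2.4847] t 36.4 G [0.4559 0.2594 0.1714] w 0.0116 f [-0.1234  0.5048 -0.6988] head 31.32 tilt 0.34 y_z 0.0032
{'point': [171.5, 340.0], 'conf': 0.57} [0.4443 0.2786 0.005 ]
N 4 row [0.007, 0.01, -0.038, 0.158, 0.24, 0.522] TCP-> [0.4405 0.282  0.2793] shiftmm/row 14.9 deg/row 0.32
```

View pics/w22.png

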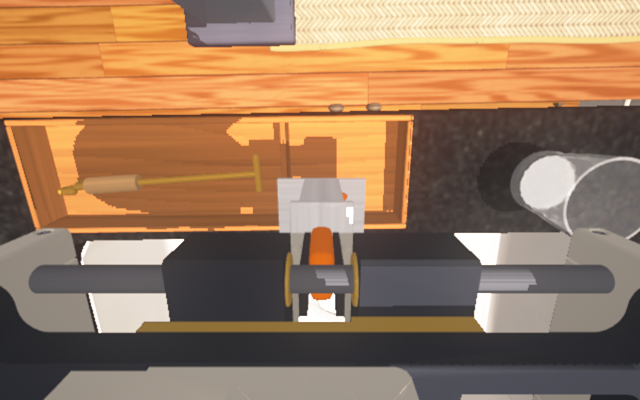

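View pics/t22c.png

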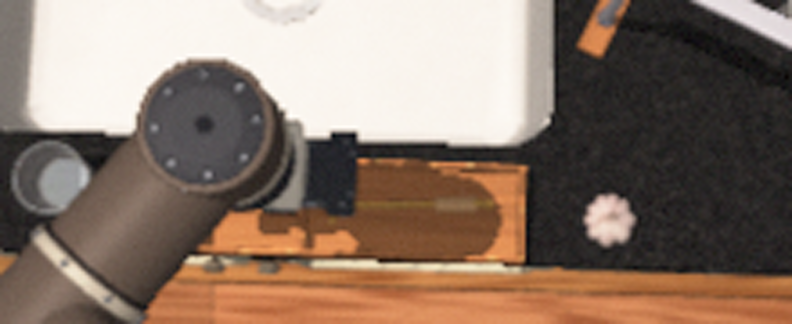

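Run:
```python
from h import *
m=dict(np.load("w22_m.npz"))
for rc in [(117,412),(229,408),(117,5),(122,277),(122,289)]: print(rc,ray_z("wrist",rc,.04,m))
```

```text
(117, 412) [0.38987118 0.33925431 0.04      ]
(229, 408) [0.49295621 0.34201221 0.04      ]
(117, 5) [ 0.38310951 -0.00826159  0.04      ]
(122, 277) [0.39177456 0.22344556 0.04      ]
(122, 289) [0.39197555 0.23375142 0.04      ]
```

Call:
{"op": "carry_out", "data": {"targets": [[[0,0,-0.04,0.155,0.245,0.52,-1],[0,0,-0.04,0.155,0.245,0.52,-1],[0,0,-0.04,0.155,0.245,0.52,-1],[0,0,-0.04,0.155,0.245,0.52,-1],[0,0,0,0,0,0,-1]]]}}

```text
t: 37.17
eef_pos: [0.4403, 0.2829, 0.2779]
ee_rot: [3.14, 0.004, -3.14]
force: [0.1, -0.6, -0.5]
width: 0.0114
```

Run:
```python
from h import *
p,Rm,G=rep()
snap("wrist","w23")
goto([.441,.283,.0935],Rt(0,0),3)
```

```text
q [ 0.9473  0.2319 -0.4917  0.0031 -0.8435 -2.5184] t 37.175 G [0.441  0.2832 0.1186] w 0.0114 f [ 0.1308 -0.5728 -0.5498] head 22.48 tilt 0.25 y_z 0.0017
N 3 row [0.006, 0.012, 0.004, -0.003, -0.0, 0.345] TCP-> [0.441  0.283  0.2528] shiftmm/row 8.6 deg/row 0.11
```

View pics/w23.png

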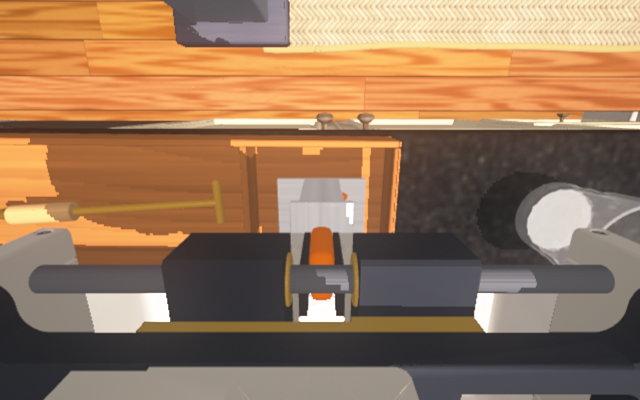

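Call:
{"op": "carry_out", "data": {"targets": [[[0,0.01,0,0,0,0.34,-1],[0,0.01,0,0,0,0.34,-1],[0,0.01,0,0,0,0.34,-1],[0,0,0,0,0,0,-1]]]}}

```text
t: 37.72
eef_pos: [0.441, 0.2827, 0.2532]
ee_rot: [3.139, 0.001, -3.141]
force: [-0.2, 0.7, -1.1]
width: 0.0121
```

Run:
```python
from h import *
p,Rm,G=rep()
```

```text
q [ 0.9445  0.265  -0.515  -0.0014 -0.7877 -2.5136] t 37.725 G [0.4412 0.2832 0.0939] w 0.0121 f [-0.183   0.7367 -1.1197] head 71.68 tilt 0.18 y_z 0.0031
```

Call:
{"op": "carry_out", "data": {"targets": [[[0,0,0,0,0,0.06,-1],[0,0,0,0,0,0.06,-1],[0,0,0,0,0,0,-1]]]}}

```text
t: 38.1
eef_pos: [0.441, 0.2829, 0.2526]
ee_rot: [3.138, 0.002, -3.14]
force: [-6.2, -1.2, 16.7]
width: 0.0115
```

Run:
```python
from h import *
p,Rm,G=rep()
snap("wrist","w24")
```

```text
q [ 0.945   0.2655 -0.5166 -0.0007 -0.7841 -2.5137] t 38.1 G [0.4413 0.2835 0.0933] w 0.0115 f [-6.1886 -1.186  16.6778] head 60.34 tilt 0.27 y_z 0.004
```

View pics/w24.png

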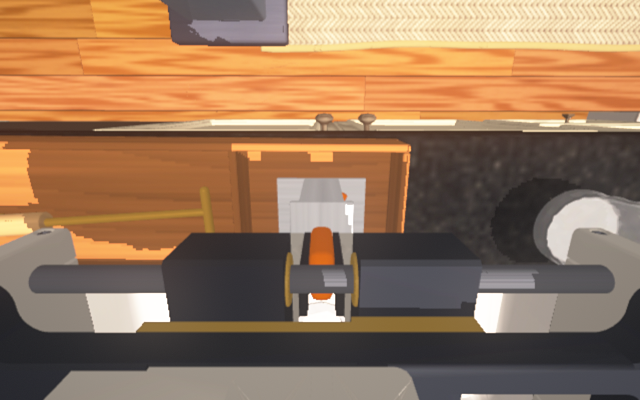

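Call:
{"op": "carry_out", "data": {"targets": [[[0,0,0,0,0,-0.06,-1],[0,0,0,0,0,0,-1],[0,0,0,0,0,0,-0.6],[0,0,0,0,0,0,-0.3],[0,0,0,0,0,0,-0.3],[0,0,0,0,0,0,-0.3],[0,0,0,0,0,-0.4,-0.3],[0,0,0,0,0,-0.8,-0.3],[0,0,0,0,0,-0.9,-0.3],[0,0,0,0,0,-0.9,-0.3],[0,0,0,0,0,-0.9,-0.3],[0,0,0,0,0,-0.9,-0.3],[0,0,0,0,0,0,-0.3]]]}}

```text
t: 39.78
eef_pos: [0.4411, 0.2826, 0.3748]
ee_rot: [3.135, 0.004, -3.14]
force: [-0.2, -0.1, 0.4]
width: 0.0305
```

Run:
```python
from h import *
p,Rm,G=rep()
snap("wrist","w25")
p,d,m=snap("scene","s25")
p,d,m=snap("top","t25"); cv2.imwrite('pics/t25c.png',cv2.resize(p[150:270,190:490,::-1],None,fx=2.6,fy=2.6,interpolation=2))
```

```text
q [ 0.9445  0.1303 -0.3652 -0.0006 -1.0672 -2.5138] t 39.775 G [0.4418 0.2837 0.2155] w 0.0305 f [-0.1799 -0.1257  0.4335] head 57.86 tilt 0.46 y_z 0.0069
```

View pics/w25.png

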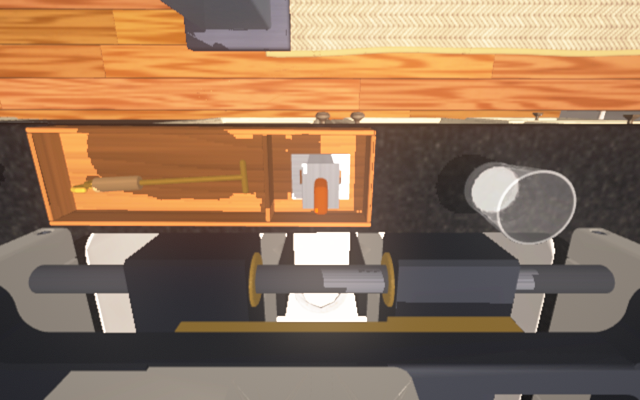

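View pics/t25c.png

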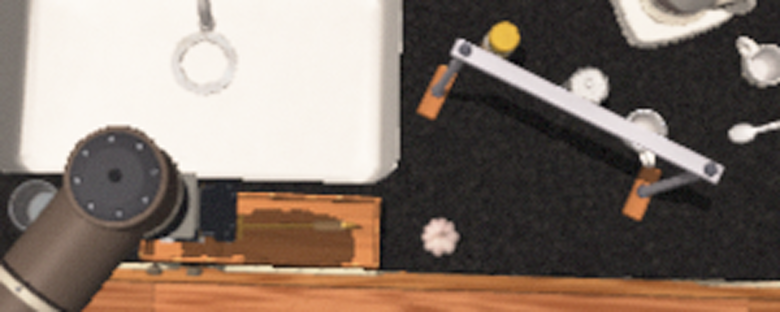

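Run:
```python
from station import arm
s=arm.get_state();print(s["t"],s["force"]);print(arm.job_done())
```

```text
39.925 [-0.07868938 -0.03741153  0.18768562]
the job is handed in; nothing more can be done
None
```

I took the hook out of the hanger, laid it in the long compartment, and then stood the hanger upright in the short compartment. I handed the job in at 39.9 s, with the gripper clear and empty.

- **Hook:** I lifted it, turned it about 58° clockwise and lowered it out through the slot while the hanger stayed on the rail. I then laid it lengthwise in the long compartment.
- **Hanger:** I lifted it about 20 mm by its fin, drew it about 84 mm to the front off the bar, and set it on its foot plate in the short compartment.

**What went wrong:** My first try at turning the hook, with the tool leaning 39°, ran into an arm singularity. It dragged the hook about 55 mm sideways, with a wrist force of about 36 N up and 14 N sideways, and slid the hanger about 20 mm along the bar. I moved back, let the hook hang in its seat again and re-gripped with the tool leaning 60°. That is outside the 30 to 40° you advised, but the arm could not make the turn within that range. The second try went smoothly.

**Set-down force:** Setting the hanger down reached about 17 N of contact, and I eased off about 1.5 mm before releasing.

**Last checks:** The final wrist picture shows the hook lying in the long compartment and the hanger upright between the divider and the end wall. In the final wrist and top pictures the rail is empty, and the jar, tin, mug, garlic and tumbler appear where they were. I checked the bystanders only by eye and did not measure the tilt of the hook or the hanger. No check failed or disagreed at the end.

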